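Make up and stack the stone carver's roughing and finishing kits

ROBOT

A 7-joint arm with a two-finger parallel gripper is mounted at the origin on the work surface. World frame = base frame: x ahead of the robot, y to its left, z up, the work surface at z = 0. Lengths are in m, angles in rad, forces in N, time in s.
With the tool pointing down it reaches from about 0.4 to 0.875 m from the base axis. Payload 6.5 kg.
Tool frame: the origin (TCP) lies at the very end of the fingers, on their centre line; the grasp point (between the pads) lies 19 mm behind it; z points along the fingers, y is the line along which they close (so a half turn about z gives the same grasp; the last joint's range is limited). The gripper opens to 88 mm and grips with 3 to 60 N. Pads are 18 mm wide; open, the fingers measure 123 mm over their backs; the gripper's body (75 mm by 187 mm) begins 45 mm behind the grasp point.
Start: joints at [-1.324, 0.536, -0.004, 1.538, 0.003, 1.067, -0.071], TCP at [0.2, 0.618, 0.202] pointing down, gripper open.
Joint ranges: [-2.7, 2.7], [-0.37, 2.16], [-1.27, 1.26], [0.24, 2.4], [-1.31, 4.45], [0.19, 1.91], [-2.76, 2.76]. Speed limits (rad/s): [2.39, 2.39, 3.14, 3.14, 3.14, 3.14, 3.14].

INTERFACE

Orientations are given as a 3x3 rotation matrix whose columns are the frame's x, y, z axes.
In Python, from workcell import sensors, eyes, workorder gives the robot as it stands.
- The arm moves only by the tool drive_tool, never from a script. Its argument "increments" is a list of rows, each an object with "grip": the closure, from 0 (fully open) to 1 (shut); "xyz": the shift along the tool's x, y, z in units of 30 mm (1.0 is 30 mm), a list of three; "rotation": the turn, a rotation vector about the tool's x, y, z in rad, a list of three. A call has 1 to 5 rows; each row is the pose to reach, as a shift and turn from the pose commanded when the call began, along the tool's axes at that moment; what a row does not reach only later rows make up. A row lasts 1/8 s, in which the tool goes at most 62.5 mm and 10.7 degrees, less where a joint would pass 70% of its speed; a pose out of reach is approached as far as the arm can. A call with a gripper value outside its range is refused whole. The fingers move at their own pace and stop on an object; "force" is the grip in N (left out, the last holds). Time passes only in rows, so rows that repeat a pose let the fingers close. It gives the time, the measured TCP pose, the force, the opening and the grip force at its end, in the units of the state.
- sensors.read_state(): the state, without advancing time (a new reading comes with each control period).
- eyes.camera(name): name is "scene" or "top" or "wrist"; returns a dict with "frame" (480x640x3 uint8, blue, green, red), "fx", "fy", "cx", "cy" (pixels), "R" (3x3) and "t" (3): a world point X has camera coordinates R X + t; the wrist camera has in their place "mount" (4x4, takes a point from camera to tool coordinates, whose origin is the TCP and whose axes are the flange's). Camera axes: x right, y down, z forward; pixel columns grow to the right and rows downward; lengths in m; the calibration is good to about 2 mm. A picture is of the moment at which its call begins: read the wrist's pose just before it. There is no depth.
- workorder.finish_job(): hands the job in; it is judged then, once.
The state is a dict: "clock": time; "joint_positions": joint angles; "qvel": joint speeds; "joint_torque": joint torques, N m; "tool_pos": TCP position; "ee_rot": TCP orientation; "wrist_force": force on the tool from outside, world axes, zero at the start; "moment": the same for the moment, N m; "finger_gap": finger opening in m; "grasp_force": force on a finger pad.
Only numpy, scipy, OpenCV 4.12 (cv2) and the standard library are available. Lean on these libraries where they do the work, as an engineer would, in place of code of your own. Each camera call takes 0.05 s, during which the arm holds its last target. There are 200 camera calls.

TASK

Make up two carving kits from the row of stock: the grinding cup wheel and the point chisel lie on the floor of the blue bin, and the yellow bin gets the green rubbing block in the compartment at its white end and the felt puck in the other compartment, wheel and puck flat with their hubs up. The yellow bin must end stacked level on the blue bin's ledges, turned half a turn so that the two white ends are at opposite ends (with the white ends together it would nest down into the blue bin and foul the roughing kit). Leave the brown block, the mallet and the tin where they are.

Things in the scene. Friction and masses are not known exactly. Their poses are not given: they have to be found in the camera images.
- blue_bin: Blue open bin, fixed, 168 (x) x 232 (y) x 60 mm high; walls, floor 5 mm; the +y end wall is white. Origin: centre of underside, y along the long side, z up. Both bins start with white ends about to the robot's left (+y). Inside each long wall, posts project 14 mm (130 mm free between), 32 mm long, centred at y = +86 and -48 mm; their tops are the ledges, 52 mm above the underside.
- yellow_bin: Loose yellow bin, 120 (x) x 210 (y) x 56 mm, walls, floor 4 mm, 0.24 kg; +y end wall white. Origin: centre of underside. Ribs out 14 (148 over), 32 long at y = -86, +48. Divider 8 thick, 24 high at y = 0; black centre post 26 x 26 mm along x, y, top 64 mm up: lift by it. Half-turned and centred on the blue bin, ribs enter its rim (5 mm play) and rest on its ledges, underside 52 mm above blue's.
- cup_wheel: Diamond grinding cup wheel: dark steel disc 64 mm across and 14 mm high (bevelled top edge) with an orange round hub on top, 26 mm across, from 14 to 36 mm height; about 0.22 kg. Origin: centre of the underside, z up.
- point_chisel: Short stone point chisel lying flat, 100 mm long along its x: square steel shank 18 x 18 mm from x = -50 to +20 mm, painted red in the middle, then a dark conical point to x = +50 mm; about 0.16 kg. Origin: middle of its length, on the underside; grip it at x = -10 mm across y.
- green_block: Green rubbing block, 70 (x) x 34 (y) x 34 mm, about 0.15 kg. Origin: centre of the underside, z up.
- felt_puck: White felt polishing puck 56 mm across and 14 mm high, with a black round knob (its hub) on top, 26 mm across, from 14 to 36 mm height; about 0.1 kg. Origin: centre of the underside, z up.
- brown_block: Reddish-brown rubbing block, 70 x 34 x 34 mm, in the same row: stays in stock. Origin: centre of the underside.
- mallet: Bystander: pale wooden carver's mallet standing on its head, 90 mm across, handle up, 195 mm high. Origin: centre of the underside.
- tin: Bystander: tin, 70 mm across, 100 mm high. Origin: centre of the underside.

How it is judged:
By the outcome, as a careful person would: the job done as asked, in the order asked, and still so for the second after the job is handed in, with the robot touching nothing.
It also fails if it takes over 131 s, if anything falls off the work surface, if the arm or the gripper's body presses on something with over 40 N, if the wrist force passes 120 N, or if a joint passes its speed limit or range.

## Working session

There is one attempt and no reset: what is moved stays moved. The work goes in short steps, Python scripts to look and compute and a tool call to move; the robot and the scene stay as the last step left them, time stands still between calls to the robot, and variables do not carry over. Pictures are saved under pics/ and viewed, at most 14 in all, crops included, and the job is handed in when it is done.

Besides the shell and the picture viewer there is one more tool, called as a command line: name --argument value ..., lists and objects as JSON in quotes. drive_tool: Moves the arm, as the interface text tells. Its arguments: {"type":"object","properties":{"increments":{"type":"array"},"force":{"type":"number"}},"required":["increments"]}

```bash
mkdir -p pics; ls
python3 - <<'E'
from workcell import sensors, eyes
import cv2,numpy as np
s=sensors.read_state();print({k:np.round(v,3).tolist() for k,v in s.items()})
for n in("scene","top"):
    c=eyes.camera(n);cv2.imwrite(f"pics/{n}0.png",c["frame"])
    R=np.array(c["R"]);t=np.array(c["t"]);print(n,c["fx"],c["fy"],c["cx"],c["cy"],R.round(3).tolist(),(-R.T@t).round(3))
c=eyes.camera("wrist");print(c["fx"],c["cx"],c["cy"],np.round(c["mount"],3).tolist())
E
```

```text
pics
{'clock': 0.0, 'joint_positions': [-1.324, 0.537, -0.004, 1.539, 0.003, 1.067, -0.071], 'qvel': [0.001, 0.0, 0.0, 0.002, 0.001, -0.001, 0.001], 'joint_torque': [-0.001, -57.097, 0.99, -25.161, -0.056, 0.018, 0.0], 'tool_pos': [0.2, 0.618, 0.201], 'ee_rot': [[-0.951, 0.308, -0.0], [0.308, 0.951, -0.002], [-0.0, -0.002, -1.0]], 'wrist_force': [0.779, -0.146, 0.311], 'moment': [-0.023, -0.021, -0.027], 'grasp_force': 0.0, 'finger_gap': 0.088}
scene 547.3761435252511 547.3761435252511 317.62795734220896 233.57804368664713 [[0.036, 0.999, 0.02], [0.659, -0.009, -0.752], [-0.752, 0.04, -0.658]] [ 1.612 -0.077  0.979]
top 486.79955066269366 486.79955066269366 320.661168803861 241.69323441126932 [[0.02, -1.0, -0.001], [-0.997, -0.02, -0.079], [0.079, 0.003, -0.997]] [ 0.462 -0.019  1.1  ]
414.9234470302388 323.68839748349484 238.10729747067788 [[0.001, -0.952, -0.305, 0.079], [1.0, 0.001, 0.002, -0.001], [-0.001, -0.305, 0.952, -0.183], [0.0, 0.0, 0.0, 1.0]]
```

View pics/scene0.png

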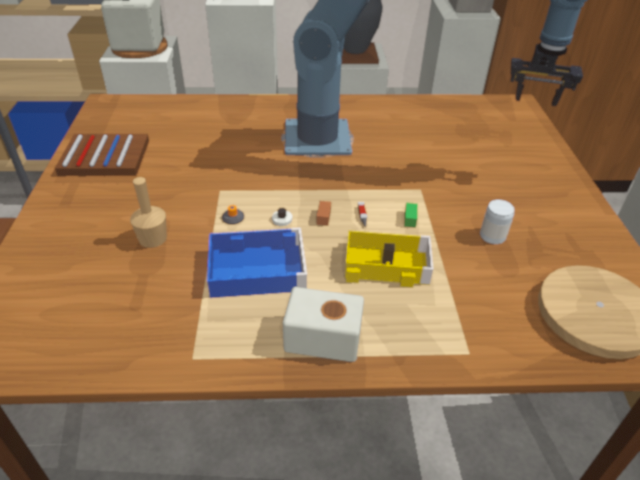

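View pics/top0.png

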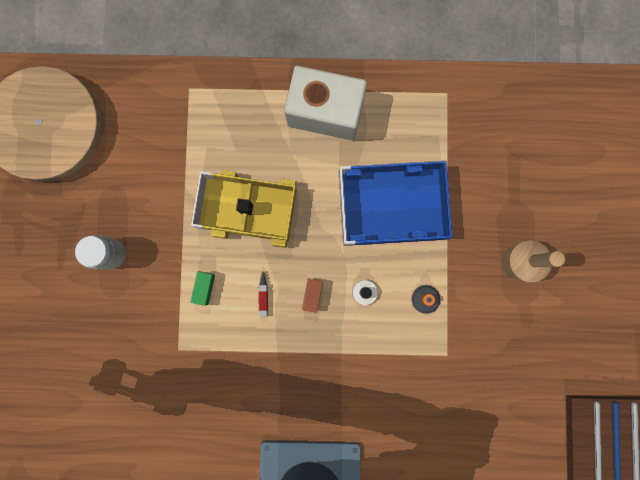

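The scene view shows the five stock pieces in a row with the blue bin at (257,262) and the yellow bin at (388,258). The top view shows green at (203,288), chisel (263,295) with its tip toward +x, brown (313,295), puck (365,292) and wheel (427,299). Both white ends are on the left (+y). A white stone box stands at (325,103).

```bash
cat > h.py <<'E'
import numpy as np,cv2
from workcell import sensors,eyes
class View:
    def __init__(s,name,save=None):
        st=sensors.read_state(); c=eyes.camera(name); s.f=c["frame"]; s.K=(c["fx"],c["fy"],c["cx"],c["cy"])
        if name=="wrist":
            M=np.array(c["mount"]); Rt=np.array(st["ee_rot"]); s.Rwc=Rt@M[:3,:3]; s.o=Rt@M[:3,3]+np.array(st["tool_pos"])
        else:
            R=np.array(c["R"]); s.Rwc=R.T; s.o=-R.T@np.array(c["t"])
        if save: cv2.imwrite("pics/"+save,s.f)
        s.hsv=cv2.cvtColor(s.f,cv2.COLOR_BGR2HSV)
    def ray(s,p):
        fx,fy,cx,cy=s.K; p=np.atleast_2d(p).astype(float)
        d=np.c_[(p[:,0]-cx)/fx,(p[:,1]-cy)/fy,np.ones(len(p))]@s.Rwc.T
        return d
    def plane(s,p,z):
        d=s.ray(p); return s.o+d*((z-s.o[2])/d[:,2])[:,None]
    def px(s,X):
        q=(np.atleast_2d(X)-s.o)@s.Rwc; fx,fy,cx,cy=s.K
        return np.c_[q[:,0]/q[:,2]*fx+cx,q[:,1]/q[:,2]*fy+cy]
    def mask(s,lo,hi,near=None,r=0):
        m=cv2.inRange(s.hsv,np.array(lo),np.array(hi))
        if near is not None:
            w=np.zeros_like(m); cv2.circle(w,tuple(int(v) for v in near),int(r),255,-1); m&=w
        return m
    def blobs(s,m,amin=15):
        cs,_=cv2.findContours(m,cv2.RETR_EXTERNAL,cv2.CHAIN_APPROX_NONE)
        return sorted([c for c in cs if cv2.contourArea(c)>=amin],key=cv2.contourArea,reverse=True)
def cen(c):
    m=cv2.moments(c); return np.array([m["m10"]/m["m00"],m["m01"]/m["m00"]])
def tri(v1,p1,v2,p2):
    a=v1.ray(p1)[0];b=v2.ray(p2)[0];a/=np.linalg.norm(a);b/=np.linalg.norm(b)
    A=np.c_[a,-b];k=np.linalg.lstsq(A,v2.o-v1.o,rcond=None)[0]
    P,Q=v1.o+k[0]*a,v2.o+k[1]*b; return (P+Q)/2,np.linalg.norm(P-Q)
def go(xyz,yaw):
    """print shift (tool axes, 30mm units) and turn from present commanded pose to tool-down target; yaw = azimuth of tool y"""
    st=sensors.read_state();R=np.array(st["ee_rot"]);p=np.array(st["tool_pos"])
    y=np.array([np.cos(yaw),np.sin(yaw),0]);z=np.array([0,0,-1.]);Rt=np.c_[np.cross(y,z),y,z]
    from scipy.spatial.transform import Rotation as Ro
    print("xyz",(R.T@(np.array(xyz)-p)/.03).round(3),"rot",Ro.from_matrix(R.T@Rt).as_rotvec().round(4))
COL=dict(green=((45,100,40),(80,255,255)),orange=((8,170,150),(18,255,255)),yellow=((22,130,90),(33,255,255)),blue=((105,150,60),(125,255,255)),red=((170,150,60),(180,255,255)))
E
python3 - <<'E'
from h import *
T=View("top");S=View("scene")
for n,(lo,hi) in COL.items():
    for v,N in((T,"top"),(S,"scene")):
        b=v.blobs(v.mask(lo,hi))[:3]
        print(n,N,[(cen(c).round(1).tolist(),cv2.contourArea(c)) for c in b])
g=cen(T.blobs(T.mask(*COL["green"]))[0]);o=cen(T.blobs(T.mask(*COL["orange"],(427,299),20))[0])
print("green z.034",T.plane(g,.034),"orange",T.plane(o,.036))
print("tops", T.plane([[263,293],[313,295],[365,293]],.03).round(3).tolist(),"yel post",T.plane([244,206],.064),"blue c",T.plane([397,203],.06))
print("stone box",T.plane([[325,103],[287,105],[365,80],[355,138]],.09).round(3).tolist())
E
```

```text
green top [([202.4, 288.2], 494.0)]
green scene [([410.5, 214.3], 226.0)]
orange top [([428.3, 299.3], 89.5)]
orange scene [([232.2, 211.2], 45.5)]
yellow top [([247.9, 207.0], 5149.5)]
yellow scene [([383.4, 257.9], 3643.0)]
blue top [([397.1, 202.9], 7802.5), ([616.3, 440.6], 312.5)]
blue scene [([244.8, 264.7], 3924.5), ([40.3, 126.5], 2497.0), ([287.4, 233.9], 43.5)]
red top []
red scene []
green z.034 [[0.43895658 0.24062097 0.034     ]] orange [[ 0.42494277 -0.25168336  0.036     ]]
tops [[0.431, 0.109, 0.03], [0.429, -0.001, 0.03], [0.436, -0.114, 0.03]] yel post [[0.6171618 0.1508452 0.064    ]] blue c [[ 0.63082789 -0.17831708  0.06      ]]
stone box [[0.838, -0.019, 0.09], [0.832, 0.062, 0.09], [0.89, -0.103, 0.09], [0.763, -0.084, 0.09]]
```

```bash
python3 -c "
from h import *
go([.45,.2,.3],np.pi/2)"
```

```text
xyz [-12.22  -10.702  -3.27 ] rot [-8.000e-04 -1.000e-04 -3.126e-01]
```

drive_tool --increments '[{"grip": 0,"xyz": [-2,-1.5,-1.5],"rotation": [0,0,-0.1]},{"grip": 0,"xyz": [-3.5,-3,-2.5],"rotation": [0,0,-0.2]},{"grip": 0,"xyz": [-5,-4.5,-3.27],"rotation": [0,0,-0.3126]},{"grip": 0,"xyz": [-6.5,-6,-3.27],"rotation": [0,0,-0.3126]},{"grip": 0,"xyz": [-8,-7.3,-3.27],"rotation": [0,0,-0.3126]}]'

```text
clock: 0.88
tool_pos: [0.3452, 0.3639, 0.2992]
ee_rot: [[-1.0, 0.0, 0.001], [0.0, 1.0, 0.001], [-0.001, 0.001, -1.0]]
wrist_force: [1.3, 0.1, -0.3]
finger_gap: 0.0878
grasp_force: 0.0
```

drive_tool --increments '[{"grip": 0,"xyz": [-1.2,-1.2,0],"rotation": [0,0,0]},{"grip": 0,"xyz": [-2.4,-2.4,0],"rotation": [0,0,0]},{"grip": 0,"xyz": [-3.2,-4.2,0],"rotation": [0,0,0]},{"grip": 0,"xyz": [-3.2,-4.8,0],"rotation": [0,0,0]},{"grip": 0,"xyz": [-3.2,-4.8,0],"rotation": [0,0,0]}]'

```text
clock: 1.5
tool_pos: [0.44, 0.2209, 0.2983]
ee_rot: [[-1.0, 0.002, -0.0], [0.002, 1.0, 0.0], [0.0, 0.0, -1.0]]
wrist_force: [-0.1, 1.0, 1.2]
finger_gap: 0.0883
grasp_force: 0.0
```

```bash
python3 -c "
from h import *
v=View('wrist','w1.png');s=sensors.read_state();print(s['clock'],np.round(s['joint_positions'],3),np.round(s['tool_pos'],4),np.round(s['ee_rot'],3))
go([.45,.2,.3],np.pi/2);np.savez('w1.npz',f=v.f,R=v.Rwc,o=v.o)"
```

```text
1.55 [-0.687  0.163  0.146  1.833 -0.027  1.146  1.039] [0.4396 0.2225 0.2983] [[-1.    -0.001 -0.   ]
 [-0.001  1.     0.001]
 [ 0.     0.001 -1.   ]]
xyz [-0.345 -0.751 -0.056] rot [ 0.0008 -0.0002  0.0006]
```

View pics/w1.png

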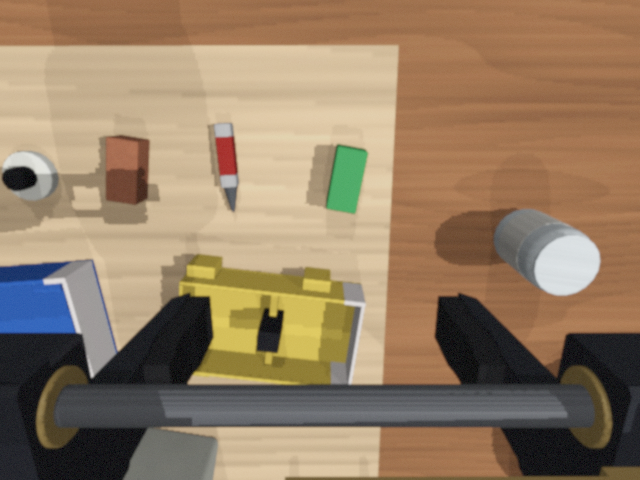

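The wrist view shows puck (30,176), brown (127,170), chisel (227,165) with its tip down (+x), green (347,179) and the yellow bin with its white end on the right (355,330). Now I'll take a second view, shifted in y, to triangulate.

drive_tool --increments '[{"grip": 0,"xyz": [0,-1.5,0],"rotation": [0,0,0]},{"grip": 0,"xyz": [0,-3.5,0],"rotation": [0,0,0]},{"grip": 0,"xyz": [0,-5.5,0],"rotation": [0,0,0]},{"grip": 0,"xyz": [0,-7.5,0],"rotation": [0,0,0]},{"grip": 0,"xyz": [0,-9,0],"rotation": [0,0,0]}]'

```text
clock: 2.17
tool_pos: [0.4405, -0.0486, 0.2985]
ee_rot: [[-1.0, -0.002, 0.001], [-0.002, 1.0, 0.0], [-0.001, 0.0, -1.0]]
wrist_force: [0.6, 0.5, 0.1]
finger_gap: 0.088
grasp_force: 0.0
```

drive_tool --increments '[{"grip": 0,"xyz": [0,0,0],"rotation": [0,0,0]},{"grip": 0,"xyz": [0,0,0],"rotation": [0,0,0]}]'

```text
clock: 2.42
tool_pos: [0.4407, -0.0462, 0.2983]
ee_rot: [[-1.0, -0.003, 0.0], [-0.003, 1.0, 0.001], [-0.0, 0.001, -1.0]]
wrist_force: [-0.8, -1.0, -0.4]
finger_gap: 0.0879
grasp_force: 0.0
```

```bash
python3 -c "
from h import *
v=View('wrist','w2.png');s=sensors.read_state();print(s['clock'],np.round(s['joint_positions'],3),np.round(s['tool_pos'],4));np.savez('w2.npz',f=v.f,R=v.Rwc,o=v.o)
print(v.px([[.425,-.252,.036],[.436,-.114,.036],[.431,.109,.018],[.439,.24,.034]]).round())
"
```

```text
2.475 [-0.357  0.061  0.38   1.953 -0.026  1.132  1.608] [ 0.4406 -0.046   0.2982]
[[131. 167.]
 [261. 178.]
 [463. 171.]
 [588. 181.]]
```

View pics/w2.png

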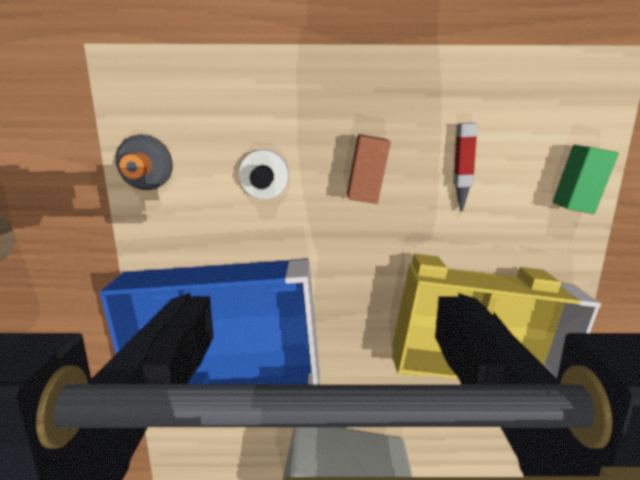

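The second view shows wheel (145,163) with its hub at (134,166), puck knob (262,177), brown (368,168), chisel (465,165), green (586,178), blue bin (210,330) and yellow bin (490,325).

```bash
cat >> h.py <<'E'
def load(n):
    d=np.load(n); v=View.__new__(View); v.f=d['f'];v.Rwc=d['R'];v.o=d['o']; v.hsv=cv2.cvtColor(v.f,cv2.COLOR_BGR2HSV); v.K=KW; return v
_c=None
KW=(414.9234470302388,414.9234470302388,323.68839748349484,238.10729747067788)
def obj(v,lo,hi,near,r):
    b=v.blobs(v.mask(lo,hi,near,r)); return b[0] if b else None
E
python3 - <<'E'
from h import *
A=load('w1.npz');B=load('w2.npz')
GT=((45,100,90),(80,255,255))
for n,rng,pa,pb,z in(("green",GT,(347,179),(586,178),.034),("redmid",((0,140,60),(12,255,255)),(227,160),(466,155),.018),("redmid2",((168,140,60),(180,255,255)),(227,160),(466,155),.018),("knob",((0,0,0),(180,255,45)),(20,177),(262,177),.036),("brown",((2,80,40),(14,230,255)),(127,170),(368,168),.034)):
    a=obj(A,*rng,pa,32);b=obj(B,*rng,pb,32)
    if a is None or b is None: print(n,None);continue
    P,e=tri(A,cen(a),B,cen(b));print(n,P.round(4),round(e,4),A.plane(cen(a),z).round(4),B.plane(cen(b),z).round(4),cen(a).round(1),cen(b).round(1))
    for v,c in((A,a),(B,b)):
        r=cv2.minAreaRect(c);w=v.plane(cv2.boxPoints(r),z)[:,:2];e1,e2=w[1]-w[0],w[2]-w[1]
        l=max((e1,e2),key=np.linalg.norm);print("   sz",np.linalg.norm(e1).round(4),np.linalg.norm(e2).round(4),"ang",np.degrees(np.arctan2(l[1],l[0])).round(1)%180)
w=B.blobs(B.mask((0,0,150),(180,60,255),(262,177),34))[0];print("puck felt",B.plane(cen(w),.012),cv2.minEnclosingCircle(w))
o=obj(B,*COL["orange"],(134,166),22);print("orange",cen(o),B.plane(cen(o),.03),cv2.boundingRect(o))
T=View("top");print(tri(B,cen(o),T,cen(T.blobs(T.mask(*COL["orange"],(427,299),20))[0])))
m=B.mask((0,0,0),(180,110,110),(145,163),36);d=B.blobs(m)[0];h=cv2.convexHull(d);print("disc",cen(h),cv2.minEnclosingCircle(h),B.plane(cen(h),.008))
print(B.f[165:166,440:490:4].tolist())
E
```

```text
green [0.4374 0.2448 0.0312] 0.001 [[0.4365 0.2447 0.034 ]] [[0.4374 0.2431 0.034 ]] [346.  178.6] [591.  179.8]
   sz 0.0684 0.032 ang 168.9
   sz 0.0654 0.0328 ang 169.7
redmid [0.4143 0.1115 0.0111] 0.0004 [[0.4133 0.1131 0.018 ]] [[0.4138 0.1091 0.018 ]] [226.1 155.3] [465.  155.5]
   sz 0.0192 0.0396 ang 2.7
   sz 0.0391 0.0204 ang 2.4000000000000057
redmid2 None
knob [ 0.4369 -0.1151  0.0249] 0.0003 [[ 0.4352 -0.107   0.036 ]] [[ 0.4349 -0.1134  0.036 ]] [ 19.  178.1] [261.4 176.6]
   sz 0.0353 0.0222 ang 97.8
   sz 0.0232 0.02 ang 133.8
brown [0.4281 0.0023 0.0201] 0.0015 [[0.4268 0.0089 0.034 ]] [[0.4253 0.0008 0.034 ]] [126.5 169.8] [367.8 167.8]
   sz 0.0697 0.0459 ang 169.2
   sz 0.0673 0.0362 ang 169.4
puck felt [[ 0.43587715 -0.1143306   0.012     ]] ((263.4468078613281, 174.29786682128906), 26.343793869018555)
orange [138.52900433 166.27619048] [[ 0.42526408 -0.24651767  0.03      ]] (122, 154, 28, 24)
(array([ 0.42566163, -0.25499916,  0.01449825]), np.float64(0.004789700052786761))
disc [143.35858269 162.23491665] ((143.93763732910156, 161.32516479492188), 29.275466918945312) [[ 0.42381157 -0.25017531  0.008     ]]
[[[161, 195, 217], [120, 149, 169], [112, 143, 162], [110, 138, 158], [21, 23, 63], [39, 41, 151], [47, 49, 165], [49, 54, 170], [46, 50, 165], [161, 194, 217], [162, 196, 218], [163, 196, 219], [164, 197, 219]]]
```

drive_tool --increments '[{"grip": 0,"xyz": [0.2,-1.5,1],"rotation": [0,0,0]},{"grip": 0,"xyz": [0.4,-3,2.2],"rotation": [0,0,0]},{"grip": 0,"xyz": [0.55,-4.6,3.4],"rotation": [0,0,0]},{"grip": 0,"xyz": [0.55,-6.0,4.8],"rotation": [0,0,0]},{"grip": 0.2,"xyz": [0.55,-6.8,6.0],"rotation": [0,0,0]}]'

```text
clock: 3.15
tool_pos: [0.4242, -0.253, 0.1167]
ee_rot: [[-1.0, -0.001, -0.0], [-0.001, 1.0, -0.0], [0.0, -0.0, -1.0]]
wrist_force: [1.4, 0.9, -0.1]
finger_gap: 0.0801
grasp_force: 0.0
```

drive_tool --increments '[{"grip": 0.2,"xyz": [0,0,0],"rotation": [0,0,0]},{"grip": 0.2,"xyz": [0,0,0],"rotation": [0,0,0]}]'

```text
clock: 3.4
tool_pos: [0.4248, -0.251, 0.1189]
ee_rot: [[-1.0, -0.002, 0.001], [-0.002, 1.0, 0.001], [-0.001, 0.001, -1.0]]
wrist_force: [-0.1, 0.3, 0.2]
finger_gap: 0.0708
grasp_force: 0.0
```

```bash
python3 -c "
from h import *
v=View('wrist','w3.png');s=sensors.read_state();p=s['tool_pos'];print(s['clock'],np.round(s['joint_positions'],3),np.round(p,4))
print('axis px at z .03',v.px([p[0],p[1],.03]))
m=v.mask(*COL['orange'],v.px([.424,-.25,.03])[0],70);b=v.blobs(m);print([(cen(c),cv2.contourArea(c),cv2.boundingRect(c),v.plane(cen(c),.032)) for c in b[:3]])
o=load('w2.npz');b2=obj(o,*COL['orange'],(134,166),22)
print('tri',tri(v,cen(b[0]),o,cen(b2)))
go([.424,-.25,.016],np.pi/2)
"
```

```text
3.45 [ 0.058  0.423  0.479  2.038 -0.285  0.743  2.286] [ 0.4251 -0.2511  0.1194]
axis px at z .03 [[324.55040903 227.4768989 ]]
[(array([325.76163873, 210.57914339]), 89.5, (306, 205, 33, 18), array([[ 0.41278708, -0.25030903,  0.032     ]]))]
tri (array([ 0.42225382, -0.25135963,  0.01510293]), np.float64(0.010461796181953779))
xyz [0.044 0.034 3.445] rot [0.0003 0.0018 0.0024]
```

View pics/w3.png

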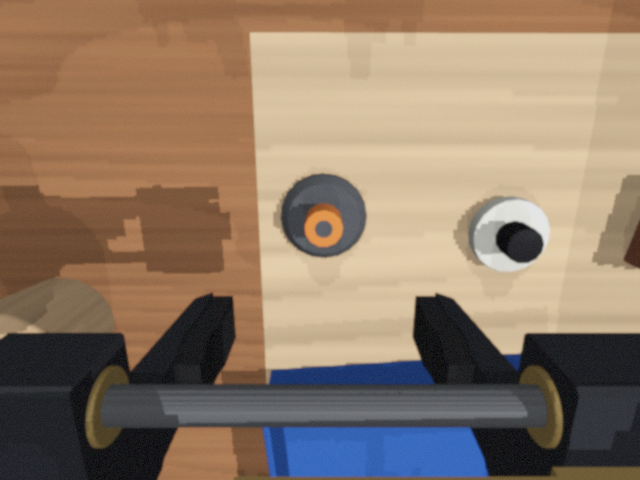

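The wrist view shows the wheel hub top at about (323,228), where the tool axis projects (324,227), so the tool is centred. Descend and grip.

drive_tool --increments '[{"grip": 0.5,"xyz": [0,0,1.2],"rotation": [0,0,0]},{"grip": 0.5,"xyz": [0,0,2.4],"rotation": [0,0,0]},{"grip": 0.5,"xyz": [0,0,3.2],"rotation": [0,0,0]},{"grip": 0.5,"xyz": [0,0,3.42],"rotation": [0,0,0]},{"grip": 1,"xyz": [0,0,3.42],"rotation": [0,0,0]}]' --force 30

```text
clock: 4.08
tool_pos: [0.4247, -0.2521, 0.0167]
ee_rot: [[-1.0, -0.001, 0.001], [-0.001, 1.0, -0.0], [-0.001, -0.0, -1.0]]
wrist_force: [-0.1, 0.0, 0.2]
finger_gap: 0.0363
grasp_force: 0.0
```

drive_tool --increments '[{"grip": 1,"xyz": [0,0,0],"rotation": [0,0,0]},{"grip": 1,"xyz": [0,0,0],"rotation": [0,0,0]},{"grip": 1,"xyz": [0,0,0],"rotation": [0,0,0]},{"grip": 1,"xyz": [0,0,0],"rotation": [0,0,0]}]' --force 30

```text
clock: 4.58
tool_pos: [0.4238, -0.2525, 0.0158]
ee_rot: [[-1.0, 0.0, 0.0], [0.0, 1.0, -0.0], [-0.0, -0.0, -1.0]]
wrist_force: [0.5, 0.8, -0.1]
finger_gap: 0.0012
grasp_force: 0.0
```

Run:
```python
from h import *
# blue and yellow bin rim corners from top view, and two-view heights
T=View("top");S=View("scene")
m=T.mask(*COL["blue"],(397,203),85);c=T.blobs(m)[0];r=cv2.minAreaRect(cv2.convexHull(c));print("blue rect px",r)
q=T.plane(cv2.boxPoints(r),.058);print(q.round(4).tolist(),[np.linalg.norm(q[i]-q[i-1]).round(4) for i in range(4)])
e=q[2]-q[1];print("ang",[np.degrees(np.arctan2(*(q[i]-q[i-1])[:2][::-1])).round(2) for i in range(4)])
m=T.mask((20,90,60),(36,255,255),(245,207),75);c=T.blobs(m)[0];r=cv2.minAreaRect(cv2.convexHull(c));print("yel rect",r);q=T.plane(cv2.boxPoints(r),.056);print(q.round(4).tolist(),[np.linalg.norm(q[i]-q[i-1]).round(4) for i in range(4)])
f=T.f[150:260,180:460];cv2.imwrite("pics/bins.png",cv2.resize(f,None,fx=2.85,fy=2.85,interpolation=cv2.INTER_CUBIC))
```

```text
blue rect px ((396.9561462402344, 202.775390625), (77.76639556884766, 104.595947265625), 86.53176879882812)
[[0.7075, -0.0594, 0.058], [0.726, -0.2862, 0.058], [0.5566, -0.2963, 0.058], [0.5386, -0.0723, 0.058]] [np.float64(0.1695), np.float64(0.2276), np.float64(0.1696), np.float64(0.2248)]
ang [np.float64(4.36), np.float64(-85.35), np.float64(-176.6), np.float64(94.62)]
yel rect ((247.4633331298828, 207.2445068359375), (91.47661590576172, 67.89048767089844), 8.530766487121582)
[[0.5554, 0.2511, 0.056], [0.7027, 0.235, 0.056], [0.6767, 0.0372, 0.056], [0.53, 0.0553, 0.056]] [np.float64(0.1974), np.float64(0.1482), np.float64(0.1995), np.float64(0.1478)]
```

View pics/bins.png

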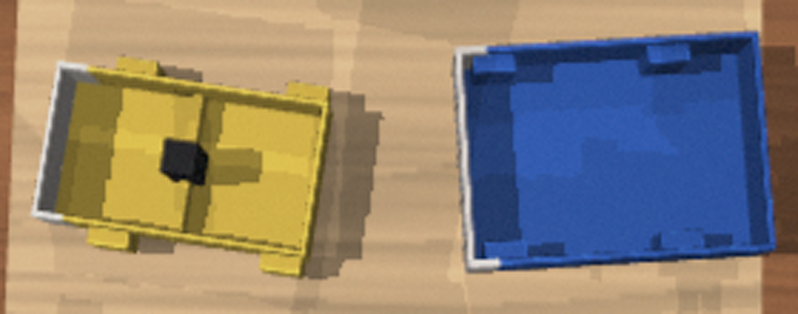

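The bins crop shows the yellow bin tilted about 7°, its black post at (183,160) and white end left; blue is nearly square with its white end left. The grip closed on nothing, so I'll look.

```bash
python3 -c "
from h import *
v=View('wrist','w4.png');s=sensors.read_state();p=s['tool_pos'];print(s['clock'],np.round(p,4),s['finger_gap'],s['grasp_force'])
print(v.px([[p[0],p[1],p[2]],[.424,-.25,.036]]))
"
```

```text
4.725 [ 0.4237 -0.2525  0.0157] 0.0005465114308791052 0.0
[[325.38414687 279.20112118]
 [331.49911792 298.74671945]]
```

View pics/w4.png

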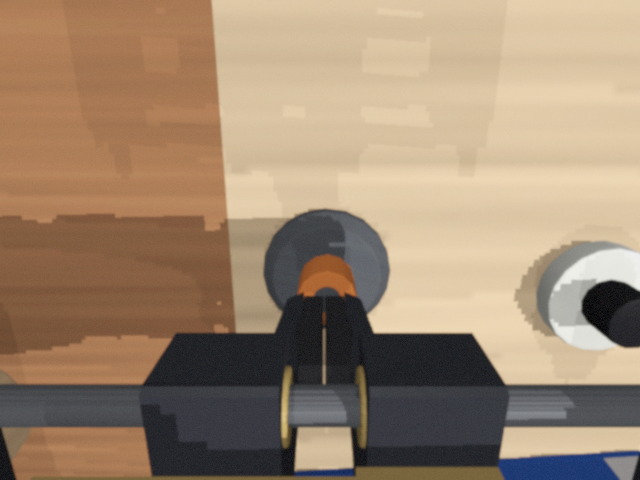

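The wrist view shows the closed fingertips starting at row 295, with the hub (300–356, 255–297) in front of or beneath them. The reported TCP projects to row 279, so the actual fingertips may be higher or further out than reported. I'll check with the scene camera.

```bash
python3 -c "
from h import *
w=View('wrist');s=sensors.read_state();p=np.array(s['tool_pos'])
print('up',[(dz,w.px(p+[-.009,0,dz]).round().tolist()) for dz in (0,.01,.02,.03)])
print('fwd',[(dx,w.px(p+[dx-.009,0,0]).round().tolist()) for dx in (0,.01,.02,.03,.04)])
v=View('scene');q=v.px([p,p+[0,0,.02],p+[.03,0,0]]);print(q)
x,y=q[0].astype(int);print(x-50,y-60);cv2.imwrite('pics/s1.png',cv2.resize(v.f[y-60:y+25,x-50:x+50],None,fx=6,fy=6,interpolation=cv2.INTER_CUBIC))
"
```

```text
up [(0, [[325.0, 262.0]]), (0.01, [[326.0, 270.0]]), (0.02, [[326.0, 278.0]]), (0.03, [[326.0, 288.0]])]
fwd [(0, [[325.0, 262.0]]), (0.01, [[325.0, 281.0]]), (0.02, [[325.0, 300.0]]), (0.03, [[325.0, 319.0]]), (0.04, [[325.0, 336.0]])]
[[232.23667363 213.2984585 ]
 [231.63613925 207.65834749]
 [231.34916655 220.21191062]]
182 153
```

View pics/s1.png

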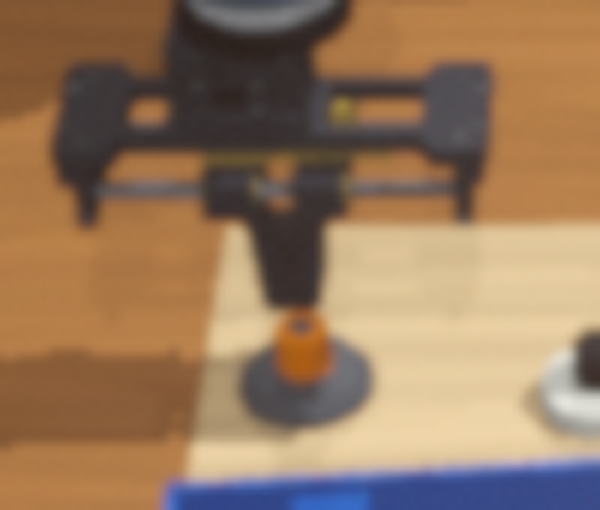

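The scene crop shows the closed fingertips at crop (292,305), standing above the hub (300,320). Together with the wrist view this puts the real finger ends about 35–40 mm above the reported TCP. I'll open and descend gently, watching the force.

drive_tool --increments '[{"grip": 0.4,"xyz": [0,0,0],"rotation": [0,0,0]},{"grip": 0.4,"xyz": [0,0,0],"rotation": [0,0,0]},{"grip": 0.4,"xyz": [0,0,0],"rotation": [0,0,0]},{"grip": 0.4,"xyz": [0,0,0],"rotation": [0,0,0]},{"grip": 0.4,"xyz": [0,0,0],"rotation": [0,0,0]}]'

```text
clock: 5.45
tool_pos: [0.4237, -0.2525, 0.0157]
ee_rot: [[-1.0, 0.0, -0.0], [0.0, 1.0, -0.0], [0.0, -0.0, -1.0]]
wrist_force: [-0.0, 0.4, 0.0]
finger_gap: 0.0485
grasp_force: 0.0
```

drive_tool --increments '[{"grip": 0.4,"xyz": [0,0,0.15],"rotation": [0,0,0]},{"grip": 0.4,"xyz": [0,0,0.3],"rotation": [0,0,0]},{"grip": 0.4,"xyz": [0,0,0.45],"rotation": [0,0,0]},{"grip": 0.4,"xyz": [0,0,0.6],"rotation": [0,0,0]},{"grip": 0.4,"xyz": [0,0,0.6],"rotation": [0,0,0]}]'

```text
clock: 6.08
tool_pos: [0.4234, -0.2524, -0.0027]
ee_rot: [[-1.0, 0.0, -0.001], [0.0, 1.0, 0.0], [0.001, 0.0, -1.0]]
wrist_force: [-1.2, -0.1, 0.4]
finger_gap: 0.0531
grasp_force: 0.0
```

drive_tool --increments '[{"grip": 0.4,"xyz": [0,0,0.15],"rotation": [0,0,0]},{"grip": 0.4,"xyz": [0,0,0.3],"rotation": [0,0,0]},{"grip": 0.4,"xyz": [0,0,0.4],"rotation": [0,0,0]},{"grip": 0.4,"xyz": [0,0,0.4],"rotation": [0,0,0]}]'

```text
clock: 6.58
tool_pos: [0.4235, -0.2524, -0.0146]
ee_rot: [[-1.0, 0.0, -0.0], [0.0, 1.0, 0.0], [0.0, 0.0, -1.0]]
wrist_force: [-0.4, 0.4, -0.4]
finger_gap: 0.0528
grasp_force: 0.0
```

drive_tool --increments '[{"grip": 0.4,"xyz": [0,0,0.07],"rotation": [0,0,0]},{"grip": 0.4,"xyz": [0,0,0.13],"rotation": [0,0,0]},{"grip": 0.4,"xyz": [0,0,0.13],"rotation": [0,0,0]}]'

```text
clock: 6.95
tool_pos: [0.4236, -0.2525, -0.0183]
ee_rot: [[-1.0, 0.0, -0.0], [0.0, 1.0, 0.0], [0.0, 0.0, -1.0]]
wrist_force: [-0.1, 0.3, -0.1]
finger_gap: 0.053
grasp_force: 0.0
```

```bash
python3 -c "
from h import *
v=View('wrist','w5.png');s=sensors.read_state();p=np.array(s['tool_pos']);print(p,s['wrist_force'])
"
```

```text
[ 0.42367289 -0.25250165 -0.01826037] [ 0.38839443 -0.4381101   0.53641186]
```

View pics/w5.png

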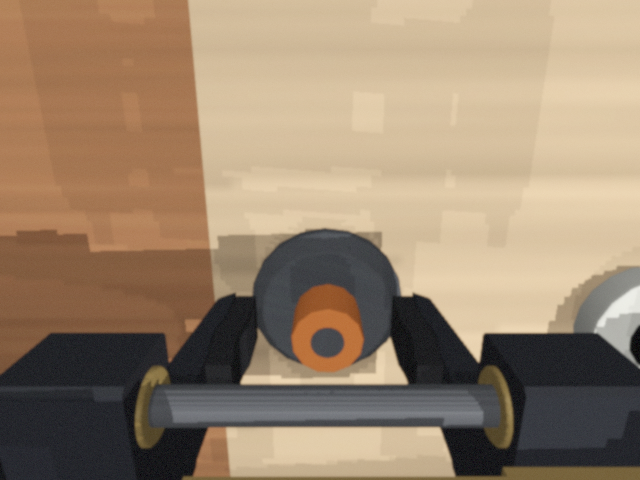

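The view shows the hub top at (327,342) now between the fingers (inner edges at columns 258 and 395). No contact force yet; close.

drive_tool --increments '[{"grip": 1,"xyz": [0,0,0],"rotation": [0,0,0]},{"grip": 1,"xyz": [0,0,0],"rotation": [0,0,0]},{"grip": 1,"xyz": [0,0,0],"rotation": [0,0,0]},{"grip": 1,"xyz": [0,0,0],"rotation": [0,0,0]}]' --force 30

```text
clock: 7.5
tool_pos: [0.4237, -0.2524, -0.0182]
ee_rot: [[-1.0, 0.0, 0.0], [0.0, 1.0, 0.0], [-0.0, 0.0, -1.0]]
wrist_force: [-0.4, 0.5, 1.2]
finger_gap: 0.0254
grasp_force: 30.0
```

drive_tool --increments '[{"grip": 1,"xyz": [0,0,0],"rotation": [0,0,0]},{"grip": 1,"xyz": [0,0,-0.3],"rotation": [0,0,0]},{"grip": 1,"xyz": [0,0,-0.7],"rotation": [0,0,0]}]' --force 30

```text
clock: 7.88
tool_pos: [0.4234, -0.2525, 0.0033]
ee_rot: [[-1.0, 0.0, -0.001], [0.0, 1.0, 0.0], [0.001, 0.0, -1.0]]
wrist_force: [0.1, 0.4, -1.8]
finger_gap: 0.0251
grasp_force: 30.0
```

```bash
python3 -c "
from h import *
v=View('wrist');o=View('scene');s=sensors.read_state();print(s['tool_pos'],s['finger_gap'],s['grasp_force'],s['wrist_force'])
m=v.blobs(v.mask(*COL['orange'],(327,342),60));print([(cen(c),cv2.boundingRect(c)) for c in m[:2]])
m=o.blobs(o.mask(*COL['orange'],(231,210),30),5);print([(cen(c),cv2.boundingRect(c)) for c in m[:2]])
"
```

```text
[ 0.4246114  -0.25310464  0.00420094] 0.025136843108789775 29.999860301613808 [-0.08406926  0.10584255 -1.572506  ]
[(array([323.59144796, 330.86844902]), (289, 285, 70, 85))]
[(array([230.40784314, 204.63921569]), (226, 200, 9, 10))]
```

The wheel is held at 30 N with a gap of 25 mm and about 2 N of weight. So the real finger ends sit about 38 mm behind the reported TCP, and I'll allow for that in z. Carry it to the blue bin.

drive_tool --increments '[{"grip": 1,"xyz": [0,0,-1.3],"rotation": [0,0,0]},{"grip": 1,"xyz": [-0.3,0,-2.6],"rotation": [0,0,0]},{"grip": 1,"xyz": [-1.6,0.2,-2.6],"rotation": [0,0,0]},{"grip": 1,"xyz": [-3.2,0.4,-2.6],"rotation": [0,0,0]},{"grip": 1,"xyz": [-4.6,0.72,-2.6],"rotation": [0,0,0]}]'

```text
clock: 8.6
tool_pos: [0.5633, -0.2306, 0.0811]
ee_rot: [[-1.0, 0.0, 0.001], [0.0, 1.0, -0.0], [-0.001, -0.0, -1.0]]
wrist_force: [-0.4, -0.4, -2.4]
finger_gap: 0.0249
grasp_force: 30.0
```

drive_tool --increments '[{"grip": 1,"xyz": [-1.3,0,0],"rotation": [0,0,0]},{"grip": 1,"xyz": [-2.45,0,0],"rotation": [0,0,0]},{"grip": 1,"xyz": [-2.45,0,0],"rotation": [0,0,0]},{"grip": 1,"xyz": [-2.45,0,0],"rotation": [0,0,0]}]'

```text
clock: 9.1
tool_pos: [0.6338, -0.2312, 0.0803]
ee_rot: [[-1.0, 0.001, -0.002], [0.001, 1.0, 0.0], [0.002, 0.0, -1.0]]
wrist_force: [0.3, 0.2, -1.9]
finger_gap: 0.0254
grasp_force: 30.0
```

```bash
python3 -c "
from h import *
v=View('wrist','w6.png');np.savez('w6.npz',f=v.f,R=v.Rwc,o=v.o);s=sensors.read_state();print(s['clock'],np.round(s['joint_positions'],2))
go([.636,-.231,-.013],np.pi/2)
"
```

```text
9.15 [-0.    0.75  0.44  1.57 -0.38  0.9   2.14]
xyz [-0.084  0.011  3.118] rot [ 0.0001 -0.0016 -0.0012]
```

View pics/w6.png

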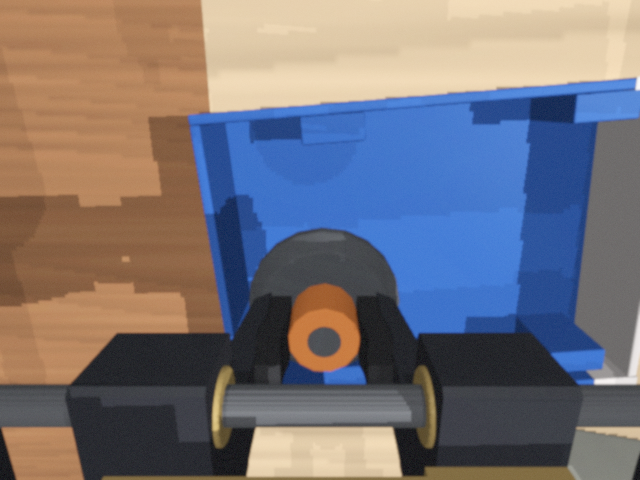

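The view shows the wheel held over the blue bin, with the bin's near-right rim corner at (192,118) and its left rim running to (640,82). Lower and release.

drive_tool --increments '[{"grip": 1,"xyz": [0,0,1],"rotation": [0,0,0]},{"grip": 1,"xyz": [0,0,2],"rotation": [0,0,0]},{"grip": 1,"xyz": [0,0,2.8],"rotation": [0,0,0]},{"grip": 1,"xyz": [0,0,3.06],"rotation": [0,0,0]},{"grip": 1,"xyz": [0,0,3.1],"rotation": [0,0,0]}]'

```text
clock: 9.78
tool_pos: [0.6351, -0.2312, -0.0122]
ee_rot: [[-1.0, 0.0, -0.0], [0.0, 1.0, -0.0], [0.0, -0.0, -1.0]]
wrist_force: [-0.0, 0.3, -1.3]
finger_gap: 0.0253
grasp_force: 30.0
```

drive_tool --increments '[{"grip": 1,"xyz": [0,0,0.02],"rotation": [0,0,0]},{"grip": 0.45,"xyz": [0,0,0.02],"rotation": [0,0,0]},{"grip": 0.45,"xyz": [0,0,0.0],"rotation": [0,0,0]},{"grip": 0.45,"xyz": [0,0,0],"rotation": [0,0,0]}]'

```text
clock: 10.28
tool_pos: [0.6356, -0.231, -0.0117]
ee_rot: [[-1.0, 0.0, 0.001], [0.0, 1.0, -0.0], [-0.001, -0.0, -1.0]]
wrist_force: [-0.1, -0.5, -0.7]
finger_gap: 0.0486
grasp_force: 0.0
```

drive_tool --increments '[{"grip": 0.45,"xyz": [0,0,-0.5],"rotation": [0,0,0]},{"grip": 0.45,"xyz": [0,0,-1.5],"rotation": [0,0,0]},{"grip": 0.45,"xyz": [0,0,-2.7],"rotation": [0,0,0]},{"grip": 0.45,"xyz": [0,0,-4.2],"rotation": [0,0,0]},{"grip": 0.45,"xyz": [0.5,0,-5.7],"rotation": [0,0,0]}]'

```text
clock: 10.9
tool_pos: [0.6209, -0.2307, 0.1613]
ee_rot: [[-1.0, -0.001, 0.002], [-0.001, 1.0, -0.0], [-0.002, -0.0, -1.0]]
wrist_force: [0.3, 0.5, 0.1]
finger_gap: 0.0483
grasp_force: 0.0
```

Run:
```python
from h import *
v=View('wrist','w7.png');np.savez('w7.npz',f=v.f,R=v.Rwc,o=v.o);s=sensors.read_state();print(s['clock'],np.round(s['tool_pos'],4))
o=v.blobs(v.mask(*COL['orange']));print('hub',[(cen(c),cv2.contourArea(c),v.plane(cen(c),.037).round(4)) for c in o[:1]])
T=View("top");o=T.blobs(T.mask(*COL["orange"]));print([(cen(c),T.plane(cen(c),.041)) for c in o[:1]])
# chisel: measure colour-free axis with w1,w2: shank+tip via difference from wood: use red centre & blob ends
for n,z0,seed in(('w1.npz',.012,(227,165)),('w2.npz',.012,(465,165))):
    w=load(n);m=w.mask((0,130,40),(12,255,255),seed,50);r=obj(w,(0,140,60),(12,255,255),seed,40)
    l=cv2.fitLine(r,cv2.DIST_L2,0,.01,.01).ravel();print(n,cen(r),l.round(3),cv2.boundingRect(r))
go([.4138-.0,.1105,.06],np.pi/2)
```

```text
10.95 [ 0.6215 -0.2334  0.1677]
hub [(array([322.86904762, 217.57142857]), 84.0, array([[ 0.6239, -0.2321,  0.037 ]]))]
[]
w1.npz [226.06946827 155.3376215 ] [1.1400e-01 9.9300e-01 2.2603e+02 1.5514e+02] (216, 137, 21, 38)
w2.npz [465.03768357 155.52369077] [ 6.60000e-02 -9.98000e-01  4.64832e+02  1.54710e+02] (455, 138, 21, 36)
xyz [ 6.995 11.462  3.42 ] rot [-0.0031  0.0086 -0.0018]
```

drive_tool --increments '[{"grip": 0.45,"xyz": [1,1.5,0],"rotation": [0,0,0]},{"grip": 0.45,"xyz": [2,3,0],"rotation": [0,0,0]},{"grip": 0.45,"xyz": [3,4.7,0.5],"rotation": [0,0,0]},{"grip": 0.45,"xyz": [4,6.3,1],"rotation": [0,0,0]},{"grip": 0.45,"xyz": [5,8,1.5],"rotation": [0,0,0]}]'

```text
clock: 11.62
tool_pos: [0.4694, 0.0105, 0.1138]
ee_rot: [[-1.0, 0.001, 0.001], [0.001, 1.0, 0.0], [-0.001, 0.0, -1.0]]
wrist_force: [0.3, 0.3, 1.0]
finger_gap: 0.0486
grasp_force: 0.0
```

drive_tool --increments '[{"grip": 0.5,"xyz": [1,1.5,0.8],"rotation": [0,0,0]},{"grip": 0.5,"xyz": [1.75,3,1.6],"rotation": [0,0,0]},{"grip": 0.5,"xyz": [1.75,3.48,2.1],"rotation": [0,0,0]},{"grip": 0.5,"xyz": [1.75,3.48,2.1],"rotation": [0,0,0]},{"grip": 0.5,"xyz": [1.75,3.48,2.1],"rotation": [0,0,0]}]'

```text
clock: 12.25
tool_pos: [0.419, 0.1121, 0.0514]
ee_rot: [[-1.0, 0.002, 0.001], [0.002, 1.0, -0.0], [-0.001, -0.0, -1.0]]
wrist_force: [0.7, 0.2, 0.0]
finger_gap: 0.0437
grasp_force: 0.0
```

Run:
```python
from h import *
v=View('wrist','w8.png');s=sensors.read_state();print(s['clock'],np.round(s['tool_pos'],4))
b=obj(v,(0,140,60),(12,255,255),v.px([.414,.111,.018])[0],90);
print(cen(b),v.plane(cen(b),.016),cv2.minAreaRect(b));l=cv2.fitLine(b,cv2.DIST_L2,0,.01,.01).ravel();print(l)
w=load('w2.npz');print(tri(v,cen(b),w,(465,155.5)))
go([.419,.111,-.034],np.pi/2)
print('finger axis px',v.px(np.array(s['tool_pos'])+[0,0,.038]))
```

```text
12.3 [0.4191 0.1121 0.0515]
[323.38266385 244.77989194] [[0.41366201 0.11118352 0.016     ]] ((323.18768310546875, 245.1925048828125), (69.8641357421875, 32.414085388183594), 87.70938873291016)
[4.4160381e-02 9.9902445e-01 3.2333667e+02 2.4452763e+02]
(array([0.41456037, 0.11104851, 0.01270084]), np.float64(0.0004997367597841497))
xyz [ 0.008 -0.036  2.849] rot [-0.0001  0.0017 -0.0029]
finger axis px [[325.75976121 318.64192008]]
```

View pics/w8.png

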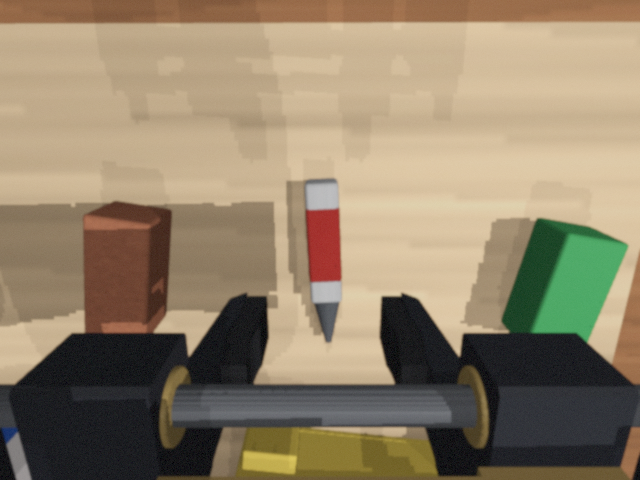

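The chisel lies at (323,245), 2.5° off, with brown and green clear of the fingers. Turn slightly and descend.

drive_tool --increments '[{"grip": 0.5,"xyz": [0,-0.03,1],"rotation": [0,0,-0.044]},{"grip": 0.5,"xyz": [0,-0.03,2],"rotation": [0,0,-0.044]},{"grip": 0.5,"xyz": [0,-0.03,2.6],"rotation": [0,0,-0.044]},{"grip": 0.5,"xyz": [0,-0.03,2.7],"rotation": [0,0,-0.044]},{"grip": 0.5,"xyz": [0,-0.03,2.76],"rotation": [0,0,-0.044]}]'

```text
clock: 12.92
tool_pos: [0.4186, 0.112, -0.0314]
ee_rot: [[-0.999, -0.042, 0.001], [-0.042, 0.999, 0.0], [-0.001, 0.0, -1.0]]
wrist_force: [0.5, -0.2, -0.1]
finger_gap: 0.0441
grasp_force: 0.0
```

drive_tool --increments '[{"grip": 1,"xyz": [0,0,0],"rotation": [0,0,0]},{"grip": 1,"xyz": [0,0,0],"rotation": [0,0,0]},{"grip": 1,"xyz": [0,0,0],"rotation": [0,0,0]},{"grip": 1,"xyz": [0,0,0],"rotation": [0,0,0]},{"grip": 1,"xyz": [0,0,0],"rotation": [0,0,0]}]'

```text
clock: 13.55
tool_pos: [0.4181, 0.1128, -0.0317]
ee_rot: [[-0.999, -0.044, 0.001], [-0.044, 0.999, 0.0], [-0.001, 0.0, -1.0]]
wrist_force: [-1.0, -0.0, 6.5]
finger_gap: 0.0177
grasp_force: 30.0
```

Run:
```python
from h import *
# blue bin from w7 (open view): rim edges
v=load('w7.npz');m=v.mask((100,120,30),(128,255,255));c=v.blobs(m)[0];h=cv2.approxPolyDP(cv2.convexHull(c),6,True)[:,0];print(h.tolist(),v.plane(h,.06).round(4).tolist())
v=load('w2.npz');m=v.mask((100,120,30),(128,255,255));c=v.blobs(m)[0];h=cv2.approxPolyDP(cv2.convexHull(c),4,True)[:,0];print(h.tolist(),v.plane(h,.06).round(4).tolist())
```

```text
[[549, 117], [533, 310], [523, 333], [259, 348], [229, 132], [540, 107]] [[0.5491, -0.0836, 0.06], [0.6902, -0.072, 0.06], [0.7101, -0.0767, 0.06], [0.7237, -0.2821, 0.06], [0.559, -0.2944, 0.06], [0.5429, -0.0905, 0.06]]
[[301, 284], [310, 369], [305, 384], [189, 384], [117, 353], [100, 293], [123, 273], [287, 262]] [[0.5497, -0.0711, 0.06], [0.6593, -0.0619, 0.06], [0.6803, -0.068, 0.06], [0.6807, -0.2071, 0.06], [0.6381, -0.287, 0.06], [0.5613, -0.2945, 0.06], [0.5372, -0.2656, 0.06], [0.5238, -0.086, 0.06]]
```

View pics/w7.png

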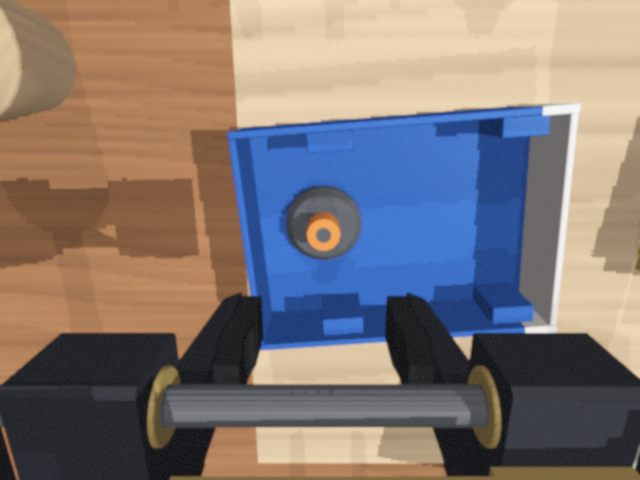

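The view shows the wheel flat in the blue bin at (322,222), with rim corners at (229,132), (580,104), (557,331) and (262,349). The chisel is gripped with a 17.7 mm gap.

drive_tool --increments '[{"grip": 1,"xyz": [0,0,-0.8],"rotation": [0,0,0]},{"grip": 1,"xyz": [0,0,-1.8],"rotation": [0,0,0]},{"grip": 1,"xyz": [0,0,-3.0],"rotation": [0,0,0]},{"grip": 1,"xyz": [0,0,-4.0],"rotation": [0,0,0]},{"grip": 1,"xyz": [0,0,-4.0],"rotation": [0,0,0]}]'

```text
clock: 14.18
tool_pos: [0.4189, 0.1133, 0.0893]
ee_rot: [[-0.999, -0.044, 0.003], [-0.044, 0.999, 0.002], [-0.003, 0.002, -1.0]]
wrist_force: [-0.3, 0.0, -1.8]
finger_gap: 0.0175
grasp_force: 30.0
```

Run:
```python
from h import *
v=load('w7.npz')
C=np.array([[229,132],[580,104],[557,331],[262,349]]);P=v.plane(C,.06)[:,:2];print(P.round(4).tolist(),[np.linalg.norm(P[i]-P[i-1]).round(4) for i in range(4)],P.mean(0))
m=v.mask((0,0,150),(180,45,255));m[:,:500]=0
for c in v.blobs(m,40)[:3]: print(cv2.boundingRect(c),cv2.approxPolyDP(c,3,True)[:,0].tolist())
y=(P[1]-P[0]+P[2]-P[3]);y/=np.linalg.norm(y);x=np.array([y[1],-y[0]]);c=P.mean(0)
print('yaw',np.degrees(np.arctan2(-y[0],y[1])),'x dir edges',[np.degrees(np.arctan2(*(P[a]-P[b])[::-1])) for a,b in((3,0),(2,1))])
t=c-.01*x+.045*y;print(t);st=sensors.read_state();print(st['wrist_force'],st['tool_pos'],st['finger_gap'])
go([t[0],t[1],.07],np.pi/2+np.arctan2(-y[0],y[1]))
w=load('w2.npz'); # heights: near -y corner in w2 and w7, post tops
print('rim tri',tri(v,(229,132),w,(103,290)))
```

```text
[[0.559, -0.2944], [0.541, -0.0648], [0.7083, -0.0506], [0.7246, -0.2798]] [np.float64(0.1662), np.float64(0.2303), np.float64(0.1679), np.float64(0.2298)] [ 0.63322839 -0.17238794]
(524, 102, 58, 232) [[579, 102], [532, 105], [541, 104], [543, 114], [571, 115], [550, 323], [542, 322], [534, 312], [534, 321], [524, 322], [525, 332], [557, 329]]
yaw 4.280987509765552 x dir edges [np.float64(5.044904538208778), np.float64(4.844628372384943)]
[ 0.61989713 -0.12825997]
[-0.27306813  0.03921412 -1.76427719] [0.4188682  0.113272   0.08929011] 0.017520312430595018
xyz [-6.336 -8.34   0.65 ] rot [ 0.0016  0.0033 -0.0305]
rim tri (array([ 0.56005396, -0.2950755 ,  0.05364419]), np.float64(0.0018984560560732797))
```

drive_tool --increments '[{"grip": 1,"xyz": [-1.2,-1.5,0],"rotation": [0,0,-0.03]},{"grip": 1,"xyz": [-2.4,-3.1,0],"rotation": [0,0,-0.03]},{"grip": 1,"xyz": [-3.6,-4.7,0],"rotation": [0,0,-0.03]},{"grip": 1,"xyz": [-4.8,-6.3,0],"rotation": [0,0,-0.03]},{"grip": 1,"xyz": [-6,-7.8,0],"rotation": [0,0,-0.03]}]'

```text
clock: 14.8
tool_pos: [0.6078, -0.1147, 0.0858]
ee_rot: [[-0.997, -0.074, -0.002], [-0.074, 0.997, 0.001], [0.002, 0.001, -1.0]]
wrist_force: [0.6, 0.1, -1.3]
finger_gap: 0.0177
grasp_force: 30.0
```

drive_tool --increments '[{"grip": 1,"xyz": [-0.34,-0.54,0.3],"rotation": [0,0,0]},{"grip": 1,"xyz": [-0.34,-0.54,1.3],"rotation": [0,0,0]},{"grip": 1,"xyz": [-0.34,-0.54,2.5],"rotation": [0,0,0]},{"grip": 1,"xyz": [-0.34,-0.54,3.4],"rotation": [0,0,0]},{"grip": 1,"xyz": [-0.34,-0.54,3.75],"rotation": [0,0,0]}]'

```text
clock: 15.42
tool_pos: [0.6162, -0.127, -0.0273]
ee_rot: [[-0.997, -0.074, -0.006], [-0.074, 0.997, 0.002], [0.006, 0.003, -1.0]]
wrist_force: [-13.4, 5.6, 40.7]
finger_gap: 0.0175
grasp_force: 30.0
```

drive_tool --increments '[{"grip": 1,"xyz": [0,0,-0.1],"rotation": [0,0,0]},{"grip": 0.6,"xyz": [0,0,-0.1],"rotation": [0,0,0]},{"grip": 0.6,"xyz": [0,0,-0.1],"rotation": [0,0,0]},{"grip": 0.6,"xyz": [0,0,-0.1],"rotation": [0,0,0]}]'

```text
clock: 15.92
tool_pos: [0.6195, -0.1287, -0.0212]
ee_rot: [[-0.997, -0.074, 0.001], [-0.074, 0.997, -0.0], [-0.001, -0.0, -1.0]]
wrist_force: [0.2, -0.6, -0.5]
finger_gap: 0.0355
grasp_force: 0.0
```

drive_tool --increments '[{"grip": 0.6,"xyz": [0,0,-1],"rotation": [0,0,0.07]},{"grip": 0.6,"xyz": [0,0,-2.2],"rotation": [0,0,0.07]},{"grip": 0.6,"xyz": [0,0,-3.5],"rotation": [0,0,0.07]},{"grip": 0.6,"xyz": [0.5,0,-5],"rotation": [0,0,0.07]},{"grip": 0.6,"xyz": [0.5,0,-5.5],"rotation": [0,0,0.07]}]'

```text
clock: 16.55
tool_pos: [0.605, -0.1306, 0.1463]
ee_rot: [[-1.0, -0.003, 0.004], [-0.003, 1.0, -0.0], [-0.004, -0.0, -1.0]]
wrist_force: [0.7, -0.4, -0.4]
finger_gap: 0.0353
grasp_force: 0.0
```

Run:
```python
from h import *
v=View('wrist','w9.png');np.savez('w9.npz',f=v.f,R=v.Rwc,o=v.o);s=sensors.read_state();print(s['clock'],np.round(s['tool_pos'],4),np.round(s['wrist_force'],1))
b=v.blobs(v.mask((0,140,60),(8,255,255)));print([(cen(c),cv2.contourArea(c),v.plane(cen(c),.023).round(4),cv2.minAreaRect(c)) for c in b[:2]])
o=v.blobs(v.mask((9,180,150),(18,255,255)));print([(cen(c),v.plane(cen(c),.039).round(4)) for c in o[:1]])
a=load('w2.npz');w1=load('w1.npz')
go([.436,.244,.06],np.pi/2-np.radians(10.5))
```

```text
16.6 [ 0.6059 -0.1303  0.1469] [ 0.4 -0.   0.5]
[(array([326.57850369, 224.97295399]), 949.0, array([[ 0.6138, -0.129 ,  0.023 ]]), ((326.58880615234375, 225.24365234375), (50.01543045043945, 20.661643981933594), 85.91438293457031))]
[(array([192.12698413, 242.05291005]), array([[ 0.6226, -0.228 ,  0.039 ]]))]
xyz [ 5.637 12.497  2.864] rot [1.000e-04 4.900e-03 1.866e-01]
```

View pics/w9.png

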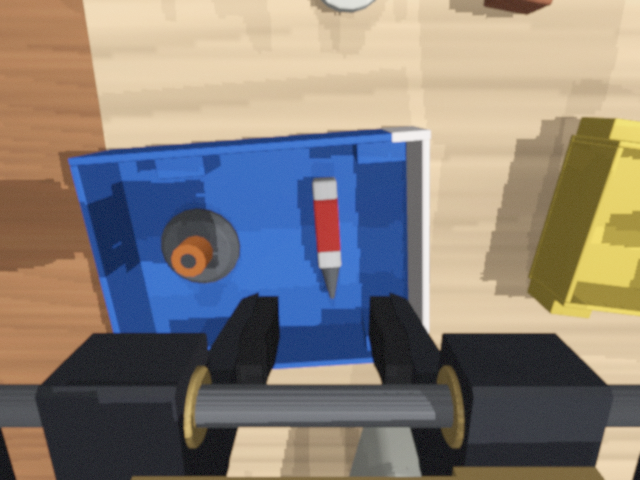

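The view shows the wheel (200,245) and chisel (327,235) both on the blue floor, clear of the posts. Next the green block.

drive_tool --increments '[{"grip": 0.3,"xyz": [0.8,1.6,0],"rotation": [0,0,0.1]},{"grip": 0.3,"xyz": [1.6,3.2,0],"rotation": [0,0,0.187]},{"grip": 0.3,"xyz": [2.4,4.9,0],"rotation": [0,0,0.187]},{"grip": 0.3,"xyz": [3.2,6.6,0.4],"rotation": [0,0,0.187]},{"grip": 0.3,"xyz": [4,8.3,0.8],"rotation": [0,0,0.187]}]'

```text
clock: 17.23
tool_pos: [0.4821, 0.1206, 0.1182]
ee_rot: [[-0.983, 0.182, -0.001], [0.182, 0.983, -0.0], [0.001, -0.0, -1.0]]
wrist_force: [0.4, 0.3, -0.6]
finger_gap: 0.0616
grasp_force: 0.0
```

Run:
```python
from h import *
go([.437,.2445,.07],np.pi/2-np.radians(10.5))
```

```text
xyz [2.229 3.789 1.607] rot [-0.0005 -0.0005  0.0006]
```

drive_tool --increments '[{"grip": 0.3,"xyz": [0.9,1.5,0.5],"rotation": [0,0,0]},{"grip": 0.3,"xyz": [1.7,3,1],"rotation": [0,0,0]},{"grip": 0.3,"xyz": [2.23,3.72,1.6],"rotation": [0,0,0]},{"grip": 0.3,"xyz": [2.23,3.72,1.6],"rotation": [0,0,0]}]'

```text
clock: 17.73
tool_pos: [0.4358, 0.2411, 0.0694]
ee_rot: [[-0.984, 0.179, -0.003], [0.179, 0.984, -0.002], [0.003, -0.003, -1.0]]
wrist_force: [0.1, -1.1, -0.5]
finger_gap: 0.0618
grasp_force: 0.0
```

Run:
```python
from h import *
v=View('wrist','w10.png');s=sensors.read_state();print(s['clock'],np.round(s['tool_pos'],4))
b=v.blobs(v.mask((45,100,110),(80,255,255)));print([(cen(c),cv2.contourArea(c),v.plane(cen(c),.034).round(4)) for c in b[:2]])
r=cv2.minAreaRect(b[0]);w=v.plane(cv2.boxPoints(r),.034);print(r,[np.linalg.norm(w[i]-w[i-1]).round(4) for i in range(4)],[np.degrees(np.arctan2(*(w[i]-w[i-1])[:2][::-1])).round(1) for i in range(4)])
print(v.f[int(cen(b[0])[1]),int(cen(b[0])[0])-45:int(cen(b[0])[0])+45:6].tolist())
```

```text
17.775 [0.4374 0.2395 0.0704]
[(array([332.51089699, 252.52540083]), 6538.5, array([[0.4357, 0.2453, 0.034 ]]))]
((333.0, 253.5), (115.0, 60.0), 90.0) [np.float64(0.0683), np.float64(0.0321), np.float64(0.0683), np.float64(0.035)] [np.float64(168.9), np.float64(79.8), np.float64(-8.6), np.float64(-100.2)]
[[113, 139, 160], [107, 135, 155], [100, 127, 144], [85, 144, 67], [98, 161, 74], [99, 163, 74], [96, 162, 71], [97, 163, 73], [96, 162, 72], [100, 165, 77], [97, 162, 73], [97, 162, 73], [98, 162, 74], [149, 182, 204], [160, 194, 214]]
```

drive_tool --increments '[{"grip": 0.3,"xyz": [0.08,0.17,0.6],"rotation": [0,0,0]},{"grip": 0.3,"xyz": [0.08,0.17,1.7],"rotation": [0,0,0]},{"grip": 0.3,"xyz": [0.08,0.17,2.8],"rotation": [0,0,0]},{"grip": 0.3,"xyz": [0.08,0.17,3.15],"rotation": [0,0,0]},{"grip": 1,"xyz": [0.08,0.17,3.15],"rotation": [0,0,0]}]'

```text
clock: 18.4
tool_pos: [0.4366, 0.2451, -0.0234]
ee_rot: [[-0.983, 0.184, -0.001], [0.184, 0.983, -0.001], [0.0, -0.001, -1.0]]
wrist_force: [0.7, 0.4, 0.1]
finger_gap: 0.0537
grasp_force: 0.0
```

drive_tool --increments '[{"grip": 1,"xyz": [0,0,0],"rotation": [0,0,0]},{"grip": 1,"xyz": [0,0,0],"rotation": [0,0,0]},{"grip": 1,"xyz": [0,0,0],"rotation": [0,0,0]},{"grip": 1,"xyz": [0,0,0],"rotation": [0,0,0]},{"grip": 1,"xyz": [0,0,0],"rotation": [0,0,0]}]'

```text
clock: 19.02
tool_pos: [0.4371, 0.2465, -0.0221]
ee_rot: [[-0.983, 0.182, 0.001], [0.182, 0.983, 0.001], [-0.001, 0.001, -1.0]]
wrist_force: [-1.5, -0.5, 7.4]
finger_gap: 0.0336
grasp_force: 30.0
```

drive_tool --increments '[{"grip": 1,"xyz": [0,0,-0.8],"rotation": [0,0,0]},{"grip": 1,"xyz": [0,0,-1.8],"rotation": [0,0,0]},{"grip": 1,"xyz": [0,0,-3],"rotation": [0,0,0]},{"grip": 1,"xyz": [0,0,-4.2],"rotation": [0,0,0]},{"grip": 1,"xyz": [0,0,-4.8],"rotation": [0,0,0]}]'

```text
clock: 19.65
tool_pos: [0.4369, 0.2466, 0.1229]
ee_rot: [[-0.983, 0.182, 0.002], [0.182, 0.983, 0.002], [-0.001, 0.002, -1.0]]
wrist_force: [-0.3, 0.6, -1.6]
finger_gap: 0.0337
grasp_force: 30.0
```

Run:
```python
from h import *
s=sensors.read_state();print(s['clock'],np.round(s['tool_pos'],4),s['finger_gap'],np.round(s['wrist_force'],1))
T=View("top");S=View("scene")
# black post: dark blob in top
b=T.blobs(T.mask((0,0,0),(180,255,50),(244,206),16),20);print('post',[(cen(c),cv2.contourArea(c),T.plane(cen(c),.06).round(4)) for c in b])
v=load('w1.npz');
# yellow in w1: visible rim
m=v.mask((18,90,60),(36,255,255));c=v.blobs(m)[0];print(cv2.approxPolyDP(cv2.convexHull(c),3,True)[:,0].tolist())
b=v.blobs(v.mask((0,0,0),(180,255,60),(270,330),35),20);print('post w1',[(cen(c),cv2.boundingRect(c),v.plane(cen(c),.05).round(4)) for c in b])
```

```text
19.65 [0.4369 0.2466 0.1229] 0.03367145724730011 [-0.3  0.6 -1.6]
post [(array([244.73128205, 206.51179487]), 162.5, array([[0.6167, 0.1499, 0.06  ]]))]
[[193, 256], [204, 254], [329, 269], [342, 281], [354, 309], [345, 361], [330, 383], [285, 385], [191, 375], [178, 282]]
post w1 [(array([269.33284278, 331.94235958]), (258, 309, 25, 42), array([[0.6146, 0.1564, 0.05  ]]))]
```

drive_tool --increments '[{"grip": 1,"xyz": [-1.4,-0.2,0],"rotation": [0,0,-0.05]},{"grip": 1,"xyz": [-2.9,-0.4,0],"rotation": [0,0,-0.05]},{"grip": 1,"xyz": [-4.4,-0.6,0],"rotation": [0,0,-0.05]},{"grip": 1,"xyz": [-5.4,-0.8,0],"rotation": [0,0,-0.05]},{"grip": 1,"xyz": [-5.4,-0.8,0],"rotation": [0,0,-0.05]}]'

```text
clock: 20.38
tool_pos: [0.5925, 0.1907, 0.1196]
ee_rot: [[-0.991, 0.136, -0.0], [0.136, 0.991, -0.002], [-0.0, -0.002, -1.0]]
wrist_force: [-1.4, -0.0, -1.3]
finger_gap: 0.0338
grasp_force: 30.0
```

Run:
```python
from h import *
v=View('wrist','w11.png');np.savez('w11.npz',f=v.f,R=v.Rwc,o=v.o);s=sensors.read_state();print(s['clock'],np.round(s['tool_pos'],4),np.round(s['ee_rot'],3).tolist())
```

```text
20.425 [0.5909 0.1921 0.1195] [[-0.991, 0.134, -0.002], [0.134, 0.991, -0.001], [0.002, -0.001, -1.0]]
```

View pics/w11.png

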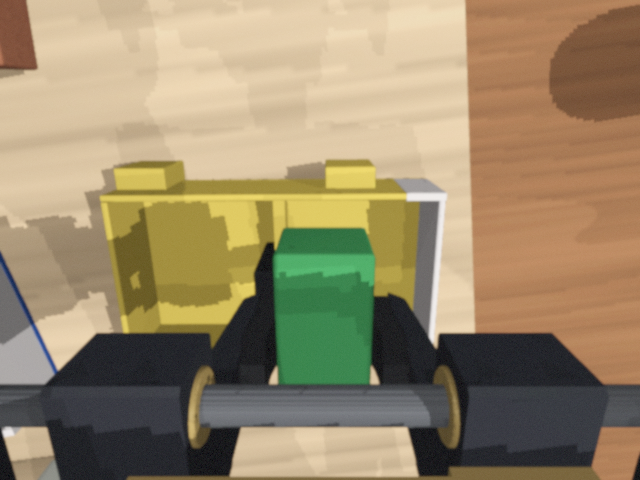

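The view shows the block held level over the yellow bin. The near rim runs from (102,197) to (445,195), parallel to the tool, with the white end right at (437,260) and the divider at column 272. That was my last allowed picture, so I go on numerically.

Run:
```python
from h import *
v=load('w11.npz');P=v.plane([[102,197],[445,195]],.056)[:,:2];d=P[1]-P[0];L=np.linalg.norm(d);y=d/L;x=np.array([y[1],-y[0]]);print(P,L,'yaw',np.degrees(np.arctan2(-y[0],y[1])))
c=P.mean(0)+.06*x;print('centre',c)
for q in((.616,.150),):print('post est from top',q)
t=c+.059*y;print(t);go([t[0],t[1],.07],np.arctan2(y[1],y[0]))
# post from top two-face blob vs centre
T=View('top');print(T.px([[c[0],c[1],.064],[c[0],c[1],.04]]))
```

```text
[[0.54844985 0.06078895]
 [0.57510493 0.26605842]] 0.2069928664656456 yaw -7.398689369851695
centre [0.62127784 0.15569731]
post est from top (0.616, 0.15)
[0.62887544 0.21420608]
xyz [-1.158  0.903  1.648] rot [-0.0012 -0.0017 -0.0055]
[[241.80606869 204.05793295]
 [243.58494268 205.75683754]]
```

drive_tool --increments '[{"grip": 1,"xyz": [-0.6,0.45,0],"rotation": [0,0,0]},{"grip": 1,"xyz": [-1.12,0.87,0.3],"rotation": [0,0,0]},{"grip": 1,"xyz": [-1.12,0.87,1.2],"rotation": [0,0,0]},{"grip": 1,"xyz": [-1.12,0.87,1.6],"rotation": [0,0,0]},{"grip": 1,"xyz": [-1.12,0.87,1.6],"rotation": [0,0,0]}]'

```text
clock: 21.1
tool_pos: [0.6264, 0.2146, 0.072]
ee_rot: [[-0.991, 0.132, -0.003], [0.132, 0.991, -0.001], [0.002, -0.001, -1.0]]
wrist_force: [0.2, -0.6, -0.6]
finger_gap: 0.0341
grasp_force: 30.0
```

Run:
```python
from h import *
y=np.radians(82.6);go([.6276,.2132,-.0165],y)
```

```text
xyz [-0.052 -0.039  2.949] rot [-0.001  -0.0025 -0.0034]
```

drive_tool --increments '[{"grip": 1,"xyz": [-0.04,-0.03,0.8],"rotation": [0,0,0]},{"grip": 1,"xyz": [-0.04,-0.03,1.8],"rotation": [0,0,0]},{"grip": 1,"xyz": [-0.04,-0.03,2.6],"rotation": [0,0,0]},{"grip": 1,"xyz": [-0.04,-0.03,2.85],"rotation": [0,0,0]},{"grip": 1,"xyz": [-0.04,-0.03,2.92],"rotation": [0,0,0]}]'

```text
clock: 21.72
tool_pos: [0.6295, 0.2134, -0.0144]
ee_rot: [[-0.991, 0.133, 0.0], [0.133, 0.991, 0.0], [-0.0, 0.0, -1.0]]
wrist_force: [-0.4, -0.2, -0.8]
finger_gap: 0.0338
grasp_force: 30.0
```

drive_tool --increments '[{"grip": 0.53,"xyz": [0,0,0],"rotation": [0,0,0]},{"grip": 0.53,"xyz": [0,0,0],"rotation": [0,0,0]},{"grip": 0.53,"xyz": [0,0,0],"rotation": [0,0,0]}]'

```text
clock: 22.1
tool_pos: [0.6297, 0.2136, -0.0139]
ee_rot: [[-0.991, 0.133, 0.001], [0.133, 0.991, 0.0], [-0.001, 0.001, -1.0]]
wrist_force: [-0.3, -0.1, -0.4]
finger_gap: 0.0415
grasp_force: 0.0
```

drive_tool --increments '[{"grip": 0.53,"xyz": [0,0,-0.6],"rotation": [0,0,0]},{"grip": 0.53,"xyz": [0,0,-1.6],"rotation": [0,0,0]},{"grip": 0.53,"xyz": [0,0,-2.8],"rotation": [0,0,0]},{"grip": 0.53,"xyz": [0.5,-0.5,-4.5],"rotation": [0,0,0]},{"grip": 0.53,"xyz": [1,-1,-6],"rotation": [0,0,0]}]'

```text
clock: 22.72
tool_pos: [0.5956, 0.1872, 0.1685]
ee_rot: [[-0.991, 0.133, 0.002], [0.133, 0.991, 0.001], [-0.002, 0.001, -1.0]]
wrist_force: [0.6, 0.1, 0.3]
finger_gap: 0.041
grasp_force: 0.0
```

drive_tool --increments '[{"grip": 0.5,"xyz": [1,-1,-1],"rotation": [0,0,0]},{"grip": 0.5,"xyz": [1,-1,-1],"rotation": [0,0,0]},{"grip": 0.5,"xyz": [1,-1,-1],"rotation": [0,0,0]}]'

```text
clock: 23.1
tool_pos: [0.562, 0.1626, 0.1959]
ee_rot: [[-0.991, 0.132, 0.001], [0.132, 0.991, 0.001], [-0.001, 0.001, -1.0]]
wrist_force: [-0.1, -1.1, -0.2]
finger_gap: 0.0438
grasp_force: 0.0
```

Run:
```python
from h import *
v=View('wrist','w12.png');np.savez('w12.npz',f=v.f,R=v.Rwc,o=v.o);s=sensors.read_state();print(s['clock'],np.round(s['tool_pos'],4),np.round(s['joint_positions'],2))
g=v.blobs(v.mask((45,100,110),(80,255,255)));print('green',[(cen(c),cv2.minAreaRect(c),v.plane(cen(c),.038).round(4)) for c in g[:1]])
m=v.mask((18,90,60),(36,255,255));c=v.blobs(m)[0];print('yel',cv2.approxPolyDP(cv2.convexHull(c),3,True)[:,0].tolist())
pp=v.px([.62,.155,.055])[0];b=v.blobs(v.mask((0,0,0),(180,255,55),pp,45),30);print(pp,'post',[(cen(c),cv2.boundingRect(c),cv2.approxPolyDP(c,3,True)[:,0].tolist()) for c in b])
w=v.blobs(v.mask((0,0,140),(180,50,255)),60);print('white',[(cv2.boundingRect(c),cv2.approxPolyDP(c,4,True)[:,0].tolist()) for c in w[:4]])
```

```text
23.15 [0.5619 0.1628 0.1952] [-0.76  0.47  0.54  1.75 -0.29  1.    1.33]
green [(array([390.15911855, 265.69249481]), ((390.8447570800781, 269.99310302734375), (38.22892761230469, 73.61621856689453), 2.544804334640503), array([[0.6249, 0.213 , 0.038 ]]))]
yel [[433, 215], [426, 305], [381, 343], [267, 339], [206, 332], [192, 209], [200, 187], [208, 181], [392, 178]]
[324.27428713 276.27349941] post [(array([324.28996708, 270.2750823 ]), (311, 244, 28, 50), [[312, 245], [311, 292], [337, 292], [336, 245], [331, 245], [328, 252]])]
white [((10, 221, 117, 112), [[10, 227], [12, 233], [36, 230], [81, 332], [126, 331], [102, 270], [78, 280], [70, 296], [37, 221]]), ((415, 194, 43, 141), [[415, 194], [426, 212], [450, 214], [443, 334], [457, 207], [440, 194]]), ((0, 69, 18, 58), [[0, 69], [0, 122], [6, 121], [0, 126], [17, 107], [13, 84]]), ((27, 312, 22, 15), [[45, 314], [27, 318], [31, 326], [45, 325]])]
```

Run:
```python
from h import *
v=load('w12.npz');T=View('top')
a=v.plane([[311,293],[337.5,293]],.064)[:,:2];y=a[1]-a[0];print(np.linalg.norm(y));y/=np.linalg.norm(y);th=np.radians(82.6);Y=np.array([np.cos(th),np.sin(th)]);X=np.array([Y[1],-Y[0]])
print('post centre',a.mean(0)-.013*X,'yaw by post',np.degrees(np.arctan2(y[1],y[0])))
# height: post top far edge in top view? white corner (457,207) rim
P=v.plane([[457.5,207],[443.5,334]],.056)[:,:2];print('white edge',P,np.degrees(np.arctan2(*(P[1]-P[0])[::-1])))
print('c from white', P[0]+.06*X-.105*Y)
# puck: knob & felt
p2=load('w2.npz');f=p2.blobs(p2.mask((0,0,150),(180,60,255),(262,177),34))[0];h=cv2.convexHull(f);print('puck',p2.plane(cen(h),.012))
k=T.blobs(T.mask((0,0,0),(180,255,50),(365,293),10),8);print('knob top',[(cen(c),T.plane(cen(c),.032)) for c in k])
go([.436,-.1145,.06],np.pi/2)
```

```text
0.02202381521711512
post centre [0.61821845 0.15515241] yaw by post 82.38272577948909
white edge [[0.57437421 0.26819579]
 [0.68814311 0.25208555]] -8.059779468690444
c from white [0.62035095 0.15634258]
puck [[ 0.43592276 -0.11431398  0.012     ]]
knob top [(array([365.50724638, 292.50724638]), array([[ 0.4367328, -0.1154097,  0.032    ]]))]
xyz [ 2.936 -9.709  4.498] rot [-0.0003 -0.0007 -0.1321]
```

drive_tool --increments '[{"grip": 0.4,"xyz": [0.6,-1.7,0],"rotation": [0,0,-0.132]},{"grip": 0.4,"xyz": [1.2,-3.6,0.5],"rotation": [0,0,-0.132]},{"grip": 0.4,"xyz": [1.8,-5.5,1],"rotation": [0,0,-0.132]},{"grip": 0.4,"xyz": [2.4,-7.4,1.8],"rotation": [0,0,-0.132]},{"grip": 0.4,"xyz": [2.94,-9.2,2.6],"rotation": [0,0,-0.132]}]'

```text
clock: 23.82
tool_pos: [0.4376, -0.1007, 0.1167]
ee_rot: [[-1.0, -0.0, 0.0], [-0.0, 1.0, -0.001], [-0.0, -0.001, -1.0]]
wrist_force: [0.9, 0.3, -0.8]
finger_gap: 0.0531
grasp_force: 0.0
```

drive_tool --increments '[{"grip": 0.4,"xyz": [0.06,-0.5,1],"rotation": [0,0,0]},{"grip": 0.4,"xyz": [0.06,-0.5,1.9],"rotation": [0,0,0]},{"grip": 0.4,"xyz": [0.06,-0.5,1.9],"rotation": [0,0,0]}]'

```text
clock: 24.2
tool_pos: [0.4347, -0.1143, 0.0588]
ee_rot: [[-1.0, 0.001, -0.005], [0.001, 1.0, 0.0], [0.005, -0.0, -1.0]]
wrist_force: [0.1, -0.3, 0.5]
finger_gap: 0.0527
grasp_force: 0.0
```

Run:
```python
from h import *
v=View('wrist','w13.png');np.savez('w13.npz',f=v.f,R=v.Rwc,o=v.o);s=sensors.read_state();print(s['clock'],np.round(s['tool_pos'],4),np.round(s['ee_rot'],3).tolist())
q=v.px([.436,-.1145,.03])[0];print(q)
f=v.blobs(v.mask((0,0,140),(180,60,255),q,70))[0];h=cv2.convexHull(f);print('felt',cen(h),v.plane(cen(h),.012),cv2.minEnclosingCircle(h),cv2.boundingRect(h))
k=v.blobs(v.mask((0,0,0),(180,255,50),q,30),30);print('knob',[(cen(c),cv2.boundingRect(c),v.plane(cen(c),.03)) for c in k[:2]])
go([.436,-.1145,-.018],np.pi/2)
```

```text
24.25 [ 0.4357 -0.1144  0.0599] [[-1.0, 0.001, -0.003], [0.001, 1.0, -0.0], [0.003, -0.0, -1.0]]
[324.79683203 260.63637529]
felt [324.43450449 248.3944076 ] [[ 0.43512677 -0.11464478  0.012     ]] ((324.1851501464844, 248.23046875), 48.61246109008789) (276, 200, 97, 96)
knob [(array([323.48722416, 258.89082462]), (302, 234, 44, 51), array([[ 0.4349873 , -0.11521231,  0.03      ]]))]
xyz [-0.018 -0.004  2.598] rot [-0.0002 -0.0025 -0.001 ]
```

drive_tool --increments '[{"grip": 0.5,"xyz": [0.02,0,0.9],"rotation": [0,0,0]},{"grip": 0.5,"xyz": [0.02,0,1.8],"rotation": [0,0,0]},{"grip": 0.5,"xyz": [0.02,0,2.4],"rotation": [0,0,0]},{"grip": 0.5,"xyz": [0.02,0,2.56],"rotation": [0,0,0]},{"grip": 1,"xyz": [0.02,0,2.56],"rotation": [0,0,0]}]' --force 25

```text
clock: 24.88
tool_pos: [0.4363, -0.1143, -0.0155]
ee_rot: [[-1.0, 0.001, 0.001], [0.001, 1.0, -0.0], [-0.001, -0.0, -1.0]]
wrist_force: [-0.1, 0.4, -0.1]
finger_gap: 0.0359
grasp_force: 0.0
```

drive_tool --increments '[{"grip": 1,"xyz": [0,0,0],"rotation": [0,0,0]},{"grip": 1,"xyz": [0,0,0],"rotation": [0,0,0]},{"grip": 1,"xyz": [0,0,0],"rotation": [0,0,0]},{"grip": 1,"xyz": [0,0,0],"rotation": [0,0,0]}]'

```text
clock: 25.38
tool_pos: [0.4364, -0.1144, -0.0154]
ee_rot: [[-1.0, 0.001, 0.002], [0.001, 1.0, 0.0], [-0.002, 0.0, -1.0]]
wrist_force: [-0.2, 0.3, 6.9]
finger_gap: 0.0254
grasp_force: 25.0
```

drive_tool --increments '[{"grip": 1,"xyz": [0,0,-0.8],"rotation": [0,0,0]},{"grip": 1,"xyz": [0,0,-1.8],"rotation": [0,0,0]},{"grip": 1,"xyz": [0,0,-3],"rotation": [0,0,0]},{"grip": 1,"xyz": [0,0,-4],"rotation": [0,0,0]},{"grip": 1,"xyz": [0,0,-4],"rotation": [0,0,0]}]'

```text
clock: 26.0
tool_pos: [0.437, -0.1145, 0.1055]
ee_rot: [[-1.0, 0.001, 0.004], [0.001, 1.0, 0.0], [-0.004, 0.0, -1.0]]
wrist_force: [-0.6, -0.3, -1.7]
finger_gap: 0.0252
grasp_force: 25.0
```

Run:
```python
from h import *
th=np.radians(82.6);Y=np.array([np.cos(th),np.sin(th)]);t=np.array([.620,.1555])-.061*Y;print(t)
s=sensors.read_state();print(s['tool_pos'],s['finger_gap'],s['wrist_force']);go([*t,.1],th)
```

```text
[0.61214347 0.09500806]
[ 0.4369783  -0.11446904  0.10554454] 0.0251716987299368 [-0.56227349 -0.26801692 -1.67197429]
xyz [-5.832  6.988  0.21 ] rot [0.0004 0.0041 0.1283]
```

drive_tool --increments '[{"grip": 1,"xyz": [-1.1,1.35,0],"rotation": [0,0,0.128]},{"grip": 1,"xyz": [-2.3,2.75,0],"rotation": [0,0,0.128]},{"grip": 1,"xyz": [-3.5,4.2,0],"rotation": [0,0,0.128]},{"grip": 1,"xyz": [-4.7,5.65,0],"rotation": [0,0,0.128]},{"grip": 1,"xyz": [-5.83,6.99,0],"rotation": [0,0,0.128]}]'

```text
clock: 26.62
tool_pos: [0.6108, 0.097, 0.1022]
ee_rot: [[-0.992, 0.128, -0.002], [0.128, 0.992, 0.0], [0.002, -0.0, -1.0]]
wrist_force: [-0.2, -0.7, -1.1]
finger_gap: 0.0251
grasp_force: 25.0
```

drive_tool --increments '[{"grip": 1,"xyz": [0,0,0],"rotation": [0,0,0]},{"grip": 1,"xyz": [0,0,0.5],"rotation": [0,0,0]},{"grip": 1,"xyz": [0,0,0.5],"rotation": [0,0,0]}]'

```text
clock: 27.0
tool_pos: [0.6082, 0.0932, 0.0867]
ee_rot: [[-0.991, 0.131, -0.004], [0.131, 0.991, -0.001], [0.004, -0.002, -1.0]]
wrist_force: [-0.6, 0.5, -0.5]
finger_gap: 0.0253
grasp_force: 25.0
```

Run:
```python
from h import *
v=View('wrist','w14.png')
th=np.radians(82.6);Y=np.array([np.cos(th),np.sin(th)]);t=np.array([.620,.1555])-.061*Y
s=sensors.read_state();print(s['tool_pos'],s['finger_gap']);go([*t,-.011],th)
m=v.mask((18,90,60),(36,255,255));c=v.blobs(m)[0];print('yel',cv2.approxPolyDP(cv2.convexHull(c),3,True)[:,0].tolist())
print('expected rim corner',v.px([[*(np.array([.62,.1555])-.105*Y-.06*np.array([Y[1],-Y[0]])),.056]]))
```

```text
[0.60899005 0.09334098 0.08758105] 0.02530599044675033
xyz [-0.106  0.073  3.286] rot [-0.0013 -0.0027 -0.0023]
yel [[608, 152], [567, 356], [553, 358], [416, 339], [251, 303], [242, 153], [253, 123], [560, 122]]
expected rim corner [[242.8835855  152.51418243]]
```

drive_tool --increments '[{"grip": 1,"xyz": [-0.1,0.07,0.9],"rotation": [0,0,0]},{"grip": 1,"xyz": [-0.1,0.07,2.0],"rotation": [0,0,0]},{"grip": 1,"xyz": [-0.1,0.07,2.9],"rotation": [0,0,0]},{"grip": 1,"xyz": [-0.1,0.07,3.22],"rotation": [0,0,0]},{"grip": 1,"xyz": [-0.1,0.07,3.25],"rotation": [0,0,0]}]'

```text
clock: 27.68
tool_pos: [0.6138, 0.0962, -0.0085]
ee_rot: [[-0.992, 0.13, -0.0], [0.13, 0.992, -0.0], [0.0, -0.0, -1.0]]
wrist_force: [0.7, 0.2, -0.4]
finger_gap: 0.0251
grasp_force: 25.0
```

drive_tool --increments '[{"grip": 0.57,"xyz": [0,0,0],"rotation": [0,0,0]},{"grip": 0.57,"xyz": [0,0,0],"rotation": [0,0,0]},{"grip": 0.57,"xyz": [0,0,0],"rotation": [0,0,0]}]'

```text
clock: 28.05
tool_pos: [0.6144, 0.0969, -0.0079]
ee_rot: [[-0.992, 0.129, 0.001], [0.129, 0.992, 0.0], [-0.001, 0.0, -1.0]]
wrist_force: [-0.1, 0.9, -0.1]
finger_gap: 0.0375
grasp_force: 0.0
```

drive_tool --increments '[{"grip": 0.57,"xyz": [0,0,-0.6],"rotation": [0,0,0]},{"grip": 0.57,"xyz": [0,0,-1.6],"rotation": [0,0,0]},{"grip": 0.57,"xyz": [0,0,-2.8],"rotation": [0,0,0]},{"grip": 0.57,"xyz": [0.7,1,-4.5],"rotation": [0,0,0]},{"grip": 0.57,"xyz": [1.4,2,-6],"rotation": [0,0,0]}]'

```text
clock: 28.68
tool_pos: [0.58, 0.162, 0.1744]
ee_rot: [[-0.991, 0.13, 0.002], [0.13, 0.991, 0.001], [-0.002, 0.001, -1.0]]
wrist_force: [1.0, 0.2, 0.8]
finger_gap: 0.038
grasp_force: 0.0
```

drive_tool --increments '[{"grip": 0.57,"xyz": [0.7,0,-0.7],"rotation": [0,0,0]},{"grip": 0.57,"xyz": [0.7,0,-0.7],"rotation": [0,0,0]},{"grip": 0.57,"xyz": [0.7,0,-0.7],"rotation": [0,0,0]}]'

```text
clock: 29.05
tool_pos: [0.5594, 0.1638, 0.1922]
ee_rot: [[-0.992, 0.13, 0.0], [0.13, 0.992, -0.0], [-0.0, -0.0, -1.0]]
wrist_force: [-0.3, 0.1, -1.2]
finger_gap: 0.038
grasp_force: 0.0
```

Run:
```python
from h import *
v=View('wrist','w15.png');np.savez('w15.npz',f=v.f,R=v.Rwc,o=v.o);s=sensors.read_state();print(s['clock'],np.round(s['tool_pos'],4),np.round(s['joint_positions'],2))
th=np.radians(82.6);Y=np.array([np.cos(th),np.sin(th)]);X=np.array([Y[1],-Y[0]]);C=np.array([.62,.1555])
print('exp corners',v.px([[*(C-.105*Y-.06*X),.056],[*(C+.105*Y-.06*X),.056],[*(C+.105*Y+.06*X),.056]]).round(1).tolist())
q=v.px([*C,.055])[0];b=v.blobs(v.mask((0,0,0),(180,255,60),q,40),30);print('post',q,[(cen(c),cv2.boundingRect(c)) for c in b[:2]])
print('exp post top far',v.px([[*(C+.013*X-.013*Y),.064],[*(C+.013*X+.013*Y),.064]]).round(1).tolist())
g=v.blobs(v.mask((45,100,110),(80,255,255)))[0];P=v.plane(cen(g),.038)[0,:2]-C;print('green local',P@X,P@Y)
q=v.px([*(C-.061*Y),.018])[0];f=v.blobs(v.mask((0,0,140),(180,60,255),q,50),30);h=cv2.convexHull(f[0]);P=v.plane(cen(h),.016)[0,:2]-C;print('felt local',P@X,P@Y,cv2.minEnclosingCircle(h),q)
m=v.mask((18,90,60),(36,255,255));c=v.blobs(m)[0];print('yel',cv2.approxPolyDP(cv2.convexHull(c),3,True)[:,0].tolist())
```

```text
29.1 [0.5593 0.1636 0.1917] [-0.81  0.49  0.62  1.76 -0.33  1.    1.37]
exp corners [[191.1, 211.7], [456.7, 211.7], [443.3, 344.3]]
post [323.90990106 281.07205363] [(array([323.31471446, 274.76226205]), (309, 248, 29, 51))]
exp post top far [[308.2, 300.0], [339.7, 300.0]]
green local -0.00578732014342648 0.05795701197939713
felt local 0.000807987410340179 -0.059403790194987524 ((259.3985595703125, 264.68841552734375), 30.38738441467285) [257.66128722 264.87691507]
yel [[432, 219], [425, 311], [374, 348], [205, 343], [191, 212], [199, 190], [206, 185], [392, 182]]
```

Run:
```python
from h import *
go([.62,.1555,.0],np.radians(82.6))
```

```text
xyz [-2.046e+00  1.000e-03  6.390e+00] rot [-0.0008 -0.0005 -0.001 ]
```

drive_tool --increments '[{"grip": 0.57,"xyz": [-1,0,0.8],"rotation": [0,0,0]},{"grip": 0.57,"xyz": [-2.04,0,1.8],"rotation": [0,0,0]},{"grip": 0.57,"xyz": [-2.04,0,3],"rotation": [0,0,0]},{"grip": 0.57,"xyz": [-2.04,0,3.3],"rotation": [0,0,0]},{"grip": 0.57,"xyz": [-2.04,0,3.3],"rotation": [0,0,0]}]'

```text
clock: 29.72
tool_pos: [0.6195, 0.1559, 0.0928]
ee_rot: [[-0.992, 0.13, -0.001], [0.13, 0.992, -0.001], [0.001, -0.001, -1.0]]
wrist_force: [-0.8, 0.6, -0.3]
finger_gap: 0.0381
grasp_force: 0.0
```

Run:
```python
from h import *
v=View('wrist','w16.png');s=sensors.read_state();print(s['clock'],np.round(s['tool_pos'],4))
q=v.px([.62,.1555,.055])[0];b=v.blobs(v.mask((0,0,0),(180,255,60),q,45),30);print('post',q,[(cen(c),cv2.boundingRect(c)) for c in b[:2]])
th=np.radians(82.6);Y=np.array([np.cos(th),np.sin(th)]);X=np.array([Y[1],-Y[0]]);C=np.array([.62,.1555])
print('exp',v.px([[*(C+.013*X-.013*Y),.064],[*(C+.013*X+.013*Y),.064]]).round(1).tolist())
go([.62,.1555,.0],th)
```

```text
29.775 [0.6203 0.1562 0.0939]
post [324.48113435 253.25468567] [(array([323.32886624, 246.87523594]), (301, 211, 46, 68))]
exp [[301.0, 280.9], [348.0, 280.9]]
xyz [ 0.007 -0.025  3.131] rot [-0.      0.0006 -0.0004]
```

drive_tool --increments '[{"grip": 0.57,"xyz": [0,-0.02,0.7],"rotation": [0,0,0]},{"grip": 0.57,"xyz": [0,-0.02,1.6],"rotation": [0,0,0]},{"grip": 0.57,"xyz": [0,-0.02,2.5],"rotation": [0,0,0]},{"grip": 0.57,"xyz": [0,-0.02,3.0],"rotation": [0,0,0]},{"grip": 0.57,"xyz": [0,-0.02,3.1],"rotation": [0,0,0]}]'

```text
clock: 30.4
tool_pos: [0.6192, 0.1558, -0.0005]
ee_rot: [[-0.992, 0.129, -0.001], [0.129, 0.992, -0.0], [0.001, -0.001, -1.0]]
wrist_force: [0.2, -0.7, 0.1]
finger_gap: 0.0378
grasp_force: 0.0
```

drive_tool --increments '[{"grip": 1,"xyz": [0,0,0],"rotation": [0,0,0]},{"grip": 1,"xyz": [0,0,0],"rotation": [0,0,0]},{"grip": 1,"xyz": [0,0,0],"rotation": [0,0,0]},{"grip": 1,"xyz": [0,0,0],"rotation": [0,0,0]},{"grip": 1,"xyz": [0,0,0],"rotation": [0,0,0]}]' --force 60

```text
clock: 31.02
tool_pos: [0.6205, 0.156, 0.0012]
ee_rot: [[-0.992, 0.129, 0.001], [0.129, 0.992, 0.0], [-0.001, 0.001, -1.0]]
wrist_force: [-0.5, -0.6, 5.7]
finger_gap: 0.0255
grasp_force: 60.0
```

drive_tool --increments '[{"grip": 1,"xyz": [0,0,-0.3],"rotation": [0,0,0]},{"grip": 1,"xyz": [0,0,-0.9],"rotation": [0,0,0]},{"grip": 1,"xyz": [0,0,-1.7],"rotation": [0,0,0]},{"grip": 1,"xyz": [0,0,-2.7],"rotation": [0,0,0]},{"grip": 1,"xyz": [0,0,-3.4],"rotation": [0,0,0]}]'

```text
clock: 31.65
tool_pos: [0.62, 0.156, 0.1043]
ee_rot: [[-0.992, 0.129, 0.001], [0.129, 0.992, 0.0], [-0.001, 0.001, -1.0]]
wrist_force: [0.4, -0.3, -4.4]
finger_gap: 0.0255
grasp_force: 60.0
```

drive_tool --increments '[{"grip": 1,"xyz": [0,0,-1],"rotation": [0,0,0]},{"grip": 1,"xyz": [0,0,-1.3],"rotation": [0,0,0]},{"grip": 1,"xyz": [0,0,-1.3],"rotation": [0,0,0]}]'

```text
clock: 32.02
tool_pos: [0.6197, 0.1561, 0.1415]
ee_rot: [[-0.992, 0.129, 0.0], [0.129, 0.992, 0.0], [-0.0, 0.0, -1.0]]
wrist_force: [0.1, 0.6, -5.5]
finger_gap: 0.0254
grasp_force: 60.0
```

Run:
```python
from h import *
s=sensors.read_state();print(s['clock'],np.round(s['tool_pos'],4),s['finger_gap'],np.round(s['wrist_force'],1),np.round(s['moment'],2),np.round(s['joint_positions'],2))
v=View('wrist','w17.png');m=v.mask((18,90,60),(36,255,255));c=v.blobs(m)[0];print('yel',cv2.approxPolyDP(cv2.convexHull(c),3,True)[:,0].tolist())
```

```text
32.025 [0.6197 0.1561 0.1415] 0.02540091571851227 [ 0.1  0.6 -5.5] [-0.04  0.03  0.  ] [-0.7   0.65  0.57  1.65 -0.41  0.97  1.45]
yel [[586, 169], [529, 333], [68, 384], [38, 384], [0, 237], [0, 168], [22, 120], [512, 119]]
```

drive_tool --increments '[{"grip": 1,"xyz": [0,0,0],"rotation": [0,0,0.08]},{"grip": 1,"xyz": [0,0,0],"rotation": [0,0,0.22]},{"grip": 1,"xyz": [0,0,0],"rotation": [0,0,0.37]},{"grip": 1,"xyz": [0,0,0],"rotation": [0,0,0.52]},{"grip": 1,"xyz": [0,0,0],"rotation": [0,0,0.67]}]'

```text
clock: 32.7
tool_pos: [0.6187, 0.1558, 0.1397]
ee_rot: [[-0.694, 0.72, -0.002], [0.72, 0.694, -0.001], [0.001, -0.002, -1.0]]
wrist_force: [0.1, 0.6, -5.7]
finger_gap: 0.0255
grasp_force: 60.0
```

drive_tool --increments '[{"grip": 1,"xyz": [0,0,0],"rotation": [0,0,0.15]},{"grip": 1,"xyz": [0,0,0],"rotation": [0,0,0.3]},{"grip": 1,"xyz": [0,0,0],"rotation": [0,0,0.45]},{"grip": 1,"xyz": [0,0,0],"rotation": [0,0,0.6]},{"grip": 1,"xyz": [0,0,0],"rotation": [0,0,0.75]}]'

```text
clock: 33.33
tool_pos: [0.6187, 0.1559, 0.1397]
ee_rot: [[-0.017, 1.0, -0.002], [1.0, 0.017, -0.001], [-0.001, -0.002, -1.0]]
wrist_force: [1.0, -0.6, -4.9]
finger_gap: 0.0257
grasp_force: 60.0
```

drive_tool --increments '[{"grip": 1,"xyz": [0,0,0],"rotation": [0,0,0.15]},{"grip": 1,"xyz": [0,0,0],"rotation": [0,0,0.3]},{"grip": 1,"xyz": [0,0,0],"rotation": [0,0,0.45]},{"grip": 1,"xyz": [0,0,0],"rotation": [0,0,0.6]},{"grip": 1,"xyz": [0,0,0],"rotation": [0,0,0.75]}]'

```text
clock: 33.95
tool_pos: [0.6188, 0.1561, 0.1396]
ee_rot: [[0.669, 0.743, -0.002], [0.743, -0.669, -0.001], [-0.002, -0.001, -1.0]]
wrist_force: [-0.6, -0.5, -5.1]
finger_gap: 0.0253
grasp_force: 60.0
```

drive_tool --increments '[{"grip": 1,"xyz": [0,0,0],"rotation": [0,0,0.15]},{"grip": 1,"xyz": [0,0,0],"rotation": [0,0,0.3]},{"grip": 1,"xyz": [0,0,0],"rotation": [0,0,0.45]},{"grip": 1,"xyz": [0,0,0],"rotation": [0,0,0.6]},{"grip": 1,"xyz": [0,0,0],"rotation": [0,0,0.7]}]'

```text
clock: 34.58
tool_pos: [0.6188, 0.1561, 0.1395]
ee_rot: [[0.99, 0.139, -0.002], [0.139, -0.99, -0.001], [-0.003, 0.0, -1.0]]
wrist_force: [0.4, -0.3, -5.6]
finger_gap: 0.0254
grasp_force: 60.0
```

Run:
```python
from h import *
s=sensors.read_state();print(s['clock'],np.round(s['tool_pos'],4),s['finger_gap'],np.round(s['wrist_force'],1),np.round(s['moment'],2),np.round(s['joint_positions'],2))
go([.633,-.1735,.14],np.radians(-85.6))
```

```text
34.575 [0.6188 0.1561 0.1395] 0.025421911016530734 [ 0.4 -0.3 -5.6] [-0.04  0.18  0.  ] [-1.02  0.94  1.19  1.66 -0.93  1.21 -1.03]
xyz [-1.0560e+00  1.0947e+01 -8.0000e-03] rot [0.0006 0.0026 0.0622]
```

drive_tool --increments '[{"grip": 1,"xyz": [-0.1,0.7,0],"rotation": [0,0,0.03]},{"grip": 1,"xyz": [-0.2,2,0],"rotation": [0,0,0.062]},{"grip": 1,"xyz": [-0.3,3.3,0],"rotation": [0,0,0.062]},{"grip": 1,"xyz": [-0.45,4.6,0],"rotation": [0,0,0.062]},{"grip": 1,"xyz": [-0.56,5.8,0],"rotation": [0,0,0.062]}]'

```text
clock: 35.2
tool_pos: [0.6268, -0.0217, 0.1406]
ee_rot: [[0.997, 0.08, -0.001], [0.08, -0.997, -0.001], [-0.001, 0.001, -1.0]]
wrist_force: [-0.2, -0.3, -6.2]
finger_gap: 0.0254
grasp_force: 60.0
```

Run:
```python
from h import *
s=sensors.read_state();print(s['clock'],np.round(s['tool_pos'],4),np.round(s['joint_positions'],2))
go([.633,-.1735,.14],np.radians(-85.6))
```

```text
35.2 [ 0.6268 -0.0217  0.1406] [-0.75  0.91  1.18  1.7  -0.91  1.19 -0.81]
xyz [-0.195  5.06   0.025] rot [0.0006 0.0013 0.0028]
```

drive_tool --increments '[{"grip": 1,"xyz": [-0.05,1.3,0],"rotation": [0,0,0]},{"grip": 1,"xyz": [-0.1,2.6,0],"rotation": [0,0,0]},{"grip": 1,"xyz": [-0.15,3.9,0],"rotation": [0,0,0]},{"grip": 1,"xyz": [-0.2,4.8,0],"rotation": [0,0,0]},{"grip": 1,"xyz": [-0.2,5.06,0],"rotation": [0,0,0]}]'

```text
clock: 35.83
tool_pos: [0.6324, -0.174, 0.141]
ee_rot: [[0.997, 0.077, -0.001], [0.077, -0.997, -0.001], [-0.001, 0.001, -1.0]]
wrist_force: [0.4, 1.0, -6.0]
finger_gap: 0.0255
grasp_force: 60.0
```

Run:
```python
from h import *
for n in('w7.npz','w9.npz'):
    v=load(n);m=v.mask((100,120,30),(128,255,255));m[370:]=0;c=v.blobs(m)[0];h=cv2.convexHull(c)[:,0];
    a=cv2.approxPolyDP(cv2.convexHull(c),5,True)[:,0];print(n,a.tolist())
    # near -y corner and near rim line: leftmost/top extreme
    w=v.blobs(v.mask((0,0,140),(180,50,255),tuple(v.px([.545,-.066,.06])[0]),60),30)
    print(' white',[ (cv2.boundingRect(x),cv2.approxPolyDP(cv2.convexHull(x),2,True)[:,0].tolist()) for x in w[:1]])
def cb(v,p,q):
    P=v.plane([p,q],.06)[:,:2];y=P[1]-P[0];L=np.linalg.norm(y);y/=L;x=np.array([y[1],-y[0]]);print(P.round(4).tolist(),L.round(4),'c',(P.mean(0)+.084*x).round(4),'yaw',np.degrees(np.arctan2(-y[0],y[1])).round(2))
cb(load('w9.npz'),(70,158),(430,129));cb(load('w7.npz'),(229,131),(580,103))
s=sensors.read_state();print(s['clock'],np.round(s['tool_pos'],4),np.round(s['joint_positions'],2));go([.633,-.1735,.14],np.radians(-85.6))
```

```text
w7.npz [[549, 117], [533, 310], [523, 333], [259, 348], [229, 132], [540, 107]]
 white [((517, 102, 65, 68), [[517, 105], [581, 103], [573, 169], [565, 168]])]
w9.npz [[405, 143], [407, 298], [374, 361], [272, 367], [114, 333], [70, 158], [373, 130]]
 white [((374, 126, 58, 71), [[375, 128], [416, 126], [431, 130], [430, 195], [422, 195]])]
[[0.559, -0.2938], [0.5402, -0.0649]] 0.2297 c [ 0.6333 -0.1725] yaw 4.71
[[0.5584, -0.2944], [0.5404, -0.0649]] 0.2302 c [ 0.6331 -0.173 ] yaw 4.49
35.825 [ 0.6324 -0.174   0.141 ] [-0.47  0.93  1.15  1.61 -0.9   1.21 -0.62]
xyz [ 0.023 -0.016  0.032] rot [ 0.0011  0.0012 -0.0002]
```

drive_tool --increments '[{"grip": 1,"xyz": [0.02,-0.02,0.5],"rotation": [0,0,0]},{"grip": 1,"xyz": [0.02,-0.02,1.2],"rotation": [0,0,0]},{"grip": 1,"xyz": [0.02,-0.02,1.9],"rotation": [0,0,0]},{"grip": 1,"xyz": [0.02,-0.02,2.3],"rotation": [0,0,0]},{"grip": 1,"xyz": [0.02,-0.02,2.3],"rotation": [0,0,0]}]'

```text
clock: 36.45
tool_pos: [0.6339, -0.1693, 0.071]
ee_rot: [[0.997, 0.081, -0.002], [0.081, -0.997, 0.0], [-0.002, -0.001, -1.0]]
wrist_force: [0.6, -0.1, -5.4]
finger_gap: 0.0254
grasp_force: 60.0
```

Run:
```python
from h import *
v=View('wrist','w18.png');s=sensors.read_state();p=np.array(s['tool_pos']);R=np.array(s['ee_rot']);print(s['clock'],p.round(4),np.round(s['wrist_force'],1),np.round(s['joint_positions'],2))
# blue: far? near side now is +x; its rim outer corner predictions vs held yellow predictions
y=np.array([-np.sin(np.radians(4.5)),np.cos(np.radians(4.5))]);x=np.array([y[1],-y[0]]);c=np.array([.633,-.173])
for n,l in(('blue+x+y',(.084,.116)),('blue+x-y',(.084,-.116))):print(n,v.px([*(c+l[0]*x+l[1]*y),.06]).round(1))
Y=R[:2,1];X=np.array([Y[1],-Y[0]]);zb=p[2]-.001
for n,l in(('yel rim a',(-.06,.105)),('yel rim b',(-.06,-.105)),('rib a',(-.074,.102-.0)),('rib b',(-.074,-.102))):
  for z in((.056,) if 'rim' in n else (.0,.056)): print(n,z,v.px([*(p[:2]+l[0]*X+l[1]*Y),zb+z]).round(1))
m=v.mask((18,90,60),(36,255,255));b=v.blobs(m)[0];print('yel',cv2.approxPolyDP(cv2.convexHull(b),2,True)[:,0].tolist())
m=v.mask((100,120,30),(128,255,255));b=v.blobs(m)[0];print('blue',cv2.approxPolyDP(cv2.convexHull(b),3,True)[:,0].tolist())
# row profile down col 250 & 400
hs=v.hsv
for col in(200,330,450):
    lab=['Y' if 18<=a<=36 and b>90 else 'B' if 100<=a<=128 and b>120 else 'G' if 45<=a<=80 and b>100 else 'W' if b<60 and cc>140 else '.' for a,b,cc in hs[:,col]]
    print(col,''.join(lab[60:330]))
go([.633,-.173,.053],np.radians(-85.5))
```

```text
36.5 [ 0.6345 -0.1699  0.0721] [ 0.5 -0.6 -4.6] [-0.44  1.    1.07  1.65 -0.97  1.11 -0.58]
blue+x+y [[67.4 95.7]]
blue+x-y [[593.4  97.5]]
yel rim a 0.056 [[668.6 170.5]]
yel rim b 0.056 [[-23.2 169.4]]
rib a 0.0 [[565.  117.1]]
rib a 0.056 [[670.5 122.6]]
rib b 0.0 [[ 81.3 116.5]]
rib b 0.056 [[-25.2 121.6]]
yel [[586, 171], [529, 333], [68, 384], [39, 385], [36, 382], [0, 238], [0, 167], [20, 122], [27, 120], [508, 120]]
blue [[115, 114], [127, 96], [593, 99], [583, 152], [163, 149]]
200 ..................................WW.BBBBBBBBBBBBBBBBBBBBBBBBBBBBBBBBBBBBBBBBBBBBBBBBBBBBB.YYYYYYYYYYYYYYYYYYYYYYYYYYYYYYYYYYYYYYYYYYYYYYYYYYYYYYYYYYYYYYYYYYYYYYYYYYYYYYY........WWWWWWWWWWWWWWWWWWWWWWWWWWWWWWWWWWWWWW..........................Y.B...G..B..................
330 ...................................WW.BBBBBBBBBBBBBBBBBBBBBBBBBBBBBBBBBBBBBBBBBBBBBBBBBBBB.YYYYYYYYYYYYYYYYYYYYYYYYYYYYYYYYYYYYYYYYYYYYYYYYYYYYYYYYYYYYYYYYYYYYYYYYYYYYYYYYYYYYYYYYYYYYYYYYYYYYYYYYYYYYYYYYYYYYYYYYYYY..........................................G.............
450 ...................................WW.BBBBBBBBBBBBBBBBBBB.YYYYYYYYYYYYYYYYYYYYYYYYYYYYYYYYYYYYYYYYYYYYYYYYYYYYYYYYYYYYYYYYYYYYYYYYYYYYYYYYYYYYYYYYYYYYYYYYYYYYYGGGGGGGGGGGGGGGGGGGGGGGGGGGGGGGGGGGGGGGGGGGGGGGGGGGGGGGGGGGGGGGGGGGGGGGGGGGGGGGGGGGGGGGGGGGGGGGGGGGGGGGGGGGGGGG
xyz [-0.058  0.1    0.637] rot [0.0002 0.0005 0.0021]
```

drive_tool --increments '[{"grip": 1,"xyz": [-0.06,0.1,0.1],"rotation": [0,0,0]},{"grip": 1,"xyz": [-0.06,0.1,0.25],"rotation": [0,0,0]},{"grip": 1,"xyz": [-0.06,0.1,0.35],"rotation": [0,0,0]},{"grip": 1,"xyz": [-0.06,0.1,0.35],"rotation": [0,0,0]}]'

```text
clock: 37.0
tool_pos: [0.6329, -0.1728, 0.0616]
ee_rot: [[0.997, 0.08, -0.0], [0.08, -0.997, 0.0], [-0.0, -0.0, -1.0]]
wrist_force: [0.7, 0.0, -4.8]
finger_gap: 0.0253
grasp_force: 60.0
```

Run:
```python
from h import *
s=sensors.read_state();print(np.round(s['tool_pos'],4),np.round(s['wrist_force'],1),np.round(s['moment'],2))
go([.633,-.173,.053],np.radians(-85.5))
```

```text
[ 0.6329 -0.1728  0.0616] [ 0.7  0.  -4.8] [ 0.01  0.15 -0.01]
xyz [0.001 0.008 0.285] rot [-0.0003  0.0003  0.002 ]
```

drive_tool --increments '[{"grip": 1,"xyz": [0,0,0.08],"rotation": [0,0,0]},{"grip": 1,"xyz": [0,0,0.16],"rotation": [0,0,0]},{"grip": 1,"xyz": [0,0,0.22],"rotation": [0,0,0]},{"grip": 1,"xyz": [0,0,0.22],"rotation": [0,0,0]}]'

```text
clock: 37.5
tool_pos: [0.6329, -0.1729, 0.0551]
ee_rot: [[0.997, 0.08, -0.0], [0.08, -0.997, 0.0], [-0.0, -0.0, -1.0]]
wrist_force: [0.5, 0.2, -4.5]
finger_gap: 0.0253
grasp_force: 60.0
```

drive_tool --increments '[{"grip": 1,"xyz": [0,0,0.03],"rotation": [0,0,0]},{"grip": 1,"xyz": [0,0,0.06],"rotation": [0,0,0]},{"grip": 1,"xyz": [0,0,0.06],"rotation": [0,0,0]}]'

```text
clock: 37.88
tool_pos: [0.633, -0.173, 0.0534]
ee_rot: [[0.997, 0.08, 0.0], [0.08, -0.997, -0.0], [0.0, 0.0, -1.0]]
wrist_force: [0.0, 0.5, -5.5]
finger_gap: 0.0254
grasp_force: 60.0
```

drive_tool --increments '[{"grip": 1,"xyz": [0,0,0.03],"rotation": [0,0,0]},{"grip": 1,"xyz": [0,0,0.06],"rotation": [0,0,0]},{"grip": 1,"xyz": [0,0,0.06],"rotation": [0,0,0]}]'

```text
clock: 38.25
tool_pos: [0.6331, -0.173, 0.0532]
ee_rot: [[0.997, 0.08, 0.001], [0.08, -0.997, 0.001], [0.001, -0.001, -1.0]]
wrist_force: [-4.6, 3.2, 9.3]
finger_gap: 0.0254
grasp_force: 60.0
```

drive_tool --increments '[{"grip": 1,"xyz": [0,0,0.03],"rotation": [0,0,0]},{"grip": 1,"xyz": [0,0,0.04],"rotation": [0,0,0]},{"grip": 1,"xyz": [0,0,0.04],"rotation": [0,0,0]}]'

```text
clock: 38.62
tool_pos: [0.6332, -0.173, 0.0532]
ee_rot: [[0.997, 0.08, 0.001], [0.08, -0.997, 0.001], [0.001, -0.001, -1.0]]
wrist_force: [-7.0, 6.4, 16.3]
finger_gap: 0.0259
grasp_force: 60.0
```

Contact came at exactly the expected seating height. Ease off, release and retreat.

drive_tool --increments '[{"grip": 1,"xyz": [0,0,-0.06],"rotation": [0,0,0]},{"grip": 0.58,"xyz": [0,0,-0.06],"rotation": [0,0,0]},{"grip": 0.58,"xyz": [0,0,-0.06],"rotation": [0,0,0]},{"grip": 0.58,"xyz": [0,0,-0.06],"rotation": [0,0,0]}]'

```text
clock: 39.12
tool_pos: [0.6332, -0.1732, 0.0523]
ee_rot: [[0.997, 0.08, 0.0], [0.08, -0.997, -0.0], [0.0, 0.0, -1.0]]
wrist_force: [-0.2, 0.3, 0.1]
finger_gap: 0.0369
grasp_force: 0.0
```

drive_tool --increments '[{"grip": 0.58,"xyz": [0,0,-0.4],"rotation": [0,0,0]},{"grip": 0.58,"xyz": [0,0,-1.1],"rotation": [0,0,0]},{"grip": 0.58,"xyz": [0,0,-2],"rotation": [0,0,0]},{"grip": 0.58,"xyz": [0.5,0,-3.5],"rotation": [0,0,0]},{"grip": 0.58,"xyz": [1,0,-5],"rotation": [0,0,0]}]'

```text
clock: 39.75
tool_pos: [0.6633, -0.1708, 0.2057]
ee_rot: [[0.997, 0.08, 0.001], [0.08, -0.997, -0.001], [0.001, 0.001, -1.0]]
wrist_force: [0.4, 0.5, -0.4]
finger_gap: 0.0373
grasp_force: 0.0
```

drive_tool --increments '[{"grip": 0.58,"xyz": [0.5,0,-0.5],"rotation": [0,0,0]},{"grip": 0.58,"xyz": [0.5,0,-0.5],"rotation": [0,0,0]},{"grip": 0.58,"xyz": [0.5,0,-0.5],"rotation": [0,0,0]}]'

```text
clock: 40.12
tool_pos: [0.677, -0.1694, 0.2171]
ee_rot: [[0.997, 0.08, -0.001], [0.08, -0.997, 0.0], [-0.001, -0.0, -1.0]]
wrist_force: [0.3, -0.2, -0.6]
finger_gap: 0.037
grasp_force: 0.0
```

Run:
```python
from h import *
v=View('wrist','w19.png');s=sensors.read_state();p=np.array(s['tool_pos']);print(s['clock'],p.round(4),np.round(s['joint_positions'],2))
y=np.array([-np.sin(np.radians(4.5)),np.cos(np.radians(4.5))]);x=np.array([y[1],-y[0]]);c=np.array([.633,-.173]);Y,X=-y,-x
pr=lambda lx,ly,z:v.px([*(c+lx*X+ly*Y),.052+z]).round(1).tolist()[0]
print('exp rims',pr(-.06,.105,.056),pr(-.06,-.105,.056),pr(.06,.105,.056),pr(.06,-.105,.056))
m=v.mask((18,90,60),(36,255,255));b=v.blobs(m)[0];print('yel',cv2.approxPolyDP(cv2.convexHull(b),2,True)[:,0].tolist())
print('ribs exp (near)',pr(-.074,.064,.056),pr(-.074,.032,.056),pr(-.074,-.102,.056),pr(-.074,-.07,.056))
g=v.blobs(v.mask((45,100,110),(80,255,255)))[0];P=v.plane(cen(g),.09)[0,:2]-c;print('green local',P@X,P@Y)
q=v.px([*(c-.06*Y),.07])[0];f=v.blobs(v.mask((0,0,140),(180,60,255),q,50),30);h=cv2.convexHull(f[0]);P=v.plane(cen(h),.068)[0,:2]-c;print('felt local',P@X,P@Y,cv2.minEnclosingCircle(h))
b=v.blobs(v.mask((0,0,0),(180,255,60),v.px([*c,.11])[0],40),30);print('post',pr(.013,-.013,.064),pr(.013,.013,.064),cv2.boundingRect(b[0]))
w=v.blobs(v.mask((0,0,140),(180,50,255)),60);print('white',[cv2.boundingRect(k) for k in w[:5]])
```

```text
40.175 [ 0.6768 -0.1694  0.2167] [-0.43  0.91  1.17  1.42 -0.83  1.36 -0.73]
exp rims [469.5, 198.4] [176.1, 197.7] [453.2, 345.0] [191.9, 344.3]
yel [[443, 205], [434, 307], [373, 347], [207, 349], [192, 333], [178, 200], [190, 173], [200, 168], [400, 168]]
ribs exp (near) [413.5, 178.8] [368.2, 178.7] [178.2, 178.2] [223.6, 178.3]
green local -0.004820481558543944 0.05756532662168346
felt local -0.00014216344879640873 -0.05926705262059533 ((253.12460327148438, 257.46844482421875), 33.222145080566406)
post [305.3, 295.7] [339.9, 295.8] (309, 240, 32, 53)
white [(23, 0, 202, 64), (418, 195, 54, 139), (221, 226, 65, 63), (180, 149, 41, 44)]
```

The bin sits at the expected height, within about 2 mm, with its contents in place and the white ends opposite. Hand in.

```bash
python3 -c "
from workcell import workorder
print(workorder.finish_job())"
```

```text
the job is handed in; nothing more can be done
None
```

I handed the job in at about 40 s: wheel and chisel on the blue bin's floor, green block at the yellow bin's white end, puck hub-up in its other compartment, and the yellow bin half-turned on the blue bin's ledges within about 2 mm; setting the chisel down briefly read 41 N at the wrist (fingers on the bin floor), and I did not re-measure the brown block, mallet and tin.

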